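# Set up the beam line with the plate from the clamp jig

### The job

Lift the clamp arm of the jig by its red knob until it stays open by itself, then take the aluminium plate out of the jig, keeping it level, and lay it centred on top of the green sample stand, lengthwise along the stand; after that stand the amber vial upright on the middle of the plate. Also stand the blue lens holder on the black breadboard midway between the white lamp house and the stand with its glass facing the lamp squarely, and stand the black beam stop upright on the breadboard on the other side of the stand from the lamp, in line with lamp and stand, with a gap of about 4 cm between it and the foot of the stand. Leave the clamp open and everything standing free.

Things in the scene. Friction and masses are not known exactly. Their poses are not given: they have to be found in the camera images.
- breadboard: Fixed black plate with rows of small holes, 110 (x) x 430 (y) x 10 mm high, lying on the white bench. Origin: centre of its underside; z up, y along its length. Lamp and stand are fixed on its centre line, 100 mm either side of its middle; which of them is on the +y side varies. The lamp, the stand and the breadboard have parallel axes.
- lamp: Fixed white lamp house with blue band, dark cooling fins on top and a round yellow light port at each of its two y ends; 70 (x) x 58 (y) x 81 mm high, standing on the breadboard. Origin: centre of its underside (10 mm above the bench). Its beam runs along its y axis, 50 mm above the breadboard.
- stand: Fixed green sample stand on the breadboard: foot 84 (x) x 50 (y) x 6 mm, with a seat above it 78 (x) x 28 (y) mm whose flat top is 20 mm above the origin. Origin: centre of its underside (10 mm above the bench). Long axis x, across the beam. The plate is wider than the seat, so finger tips can reach down past the plate's long edges.
- jig: Fixed grey clamp jig on the bench with a seat 78 (x) x 28 (y) mm, flat top 25 mm above the bench, on which the plate lies centred and parallel, and two cheeks with the clamp's hinge at its +x end. Origin: on the bench under the middle of the seat. The hinge line is parallel to the jig's y axis, at x = +65 mm, z = 43 mm in the jig's frame. Jig base: x from -48 to +87 mm, 60 mm wide; cheeks at x 54 to 76 mm, up to 48 mm high.
- clamp (a joint): Angle of the steel clamp arm (rad): 0 = shut, its rubber foot pressing on the plate; grows as the knob is lifted up and over towards the jig's +x end; stop at 1.9. Over-centre spring: below 1.1 it pulls shut (about 5 N at the knob when shut), above 1.1 it pulls open and the arm stays open by itself.
- clamp_knob (a point): Centre of the red knob on the clamp arm's free end: a cylinder of 16 mm diameter and 22 mm long, lying parallel to the jig's y axis, gripped at its end faces from above (arm 14 mm wide, narrower than the knob). Shut, it is at x = +5 mm, y = 0, z = 63 mm in the jig's frame, 30 mm above the plate; it moves on a circle of 63 mm radius about the hinge line.
- plate: Loose aluminium plate 80 (x) x 36 (y) x 8 mm with a black ring drawn on its middle and a blue stripe near one end, 62 g. Origin: centre of its underside. At the start it lies in the jig under the clamp arm, axes parallel to the jig's. Grip across y (36 mm).
- vial: Loose round amber glass vial with white cap, upright: 28 mm diameter for the lower 34 mm, cap 24 mm diameter, 46 mm high overall, 45 g. Origin: centre of its underside.
- lens: Loose blue lens holder: foot 50 (x) x 44 (y) x 10 mm, and on its middle an upright frame 50 (x) x 14 (y) mm reaching to 76 mm above the bench or board it stands on, with a round brass-rimmed lens 50 mm up. Origin: centre of its underside. The lens looks along the holder's y axis, both ways alike. Can be gripped by the frame's side edges, 50 mm apart along x, about 160 g.
- stop: Loose round black beam stop, upright cylinder with ribs and an orange disc on top, 44 mm diameter, 72 mm high, about 200 g. Origin: centre of its underside.

How it is judged:
By the outcome, as a careful person would: the job done as asked, in the order asked, and still so for the second after the job is handed in, with the robot touching nothing.
It also fails if it takes over 120 s, if anything falls off the work surface, if the arm or the gripper's body presses on something with over 40 N, if the wrist force passes 120 N, or if a joint passes its speed limit or range.

### The arm

A 6-joint arm with a two-finger parallel gripper is mounted at the origin on the work surface. World frame = base frame: x ahead of the robot, y to its left, z up, the work surface at z = 0. Lengths are in m, angles in rad, forces in N, time in s.
With the tool pointing down it reaches from about 0.35 to 0.85 m from the base axis. Payload 8.1 kg.
Tool frame: the origin (TCP) lies at the very end of the fingers, on their centre line; the grasp point (between the pads) lies 19 mm behind it; z points along the fingers, y is the direction in which the jaws open and shut (so a half turn about z gives the same grasp; the last joint's range is limited). The gripper opens to 85 mm and grips with 20 to 120 N. Pads are 22 mm wide; open, the fingers measure 114 mm over their backs; the gripper's body (76 mm by 85 mm) begins 54 mm behind the grasp point. The pads swing forward as they close: fully open they stand 13 mm farther back than shut.
Start: joints at [-1.417, 0.13, 1.488, -0, 1.523, -0.085], TCP at [0.142, -0.583, 0.231] pointing down, gripper open.
Joint ranges: [-2.96, 2.96], [-0.89, 2.26], [0.02, 2.5], [-1.34, 4.48], [0, 2.73], [-2.66, 2.66]. Speed limits (rad/s): [2.39, 2.39, 2.79, 3.14, 3.14, 3.14].

### API

Orientations are given as a unit quaternion [x, y, z, w].
In Python, from cell import r gives the robot as it stands.
- The arm moves only by the tool apply_moves, never from a script. Its argument "motion" is a list of rows, each an object of numbers: "gripper": the closure, from -1 (fully open) to 1 (shut); "tx", "ty", "tz": the shift along the tool's x, y, z in m; "spin": the turn about the tool's z in degrees. In form: [{"gripper": .., "tx": .., "ty": .., "tz": .., "spin": ..}, ...]. A call has exactly 10 rows; each row shifts and turns the pose as measured when the row begins, along the tool's axes as they then stand; what a row does not reach is not made up. A row lasts 1/8 s, in which the tool goes at most 62.5 mm and 10.7 degrees, less where a joint would pass 70% of its speed; a pose out of reach is approached as far as the arm can. A call is refused whole if a number of a shift passes 0.0625 or a number of a turn 10.7, either way. A call with a gripper value outside its range is refused whole. The fingers move at their own pace and stop on an object; the grip force is fixed at half the most. Time passes only in rows, so rows that do not move let the fingers close, or fill a call up. It gives the time, the measured TCP pose, the force and the opening at its end, in the units of the state.
- r.get_state(): the state, without advancing time (a new reading comes with each control period).
- r.get_image(name): name is "scene" or "top" or "wrist"; returns the picture (400x640x3 uint8, red, green, blue); there is no depth.
- r.camera_params(name): a dict with "camera_matrix" (3x3 intrinsics, pixels), "world_to_cam" (4x4, takes a point from world to camera coordinates). Camera axes: x right, y down, z forward; pixel columns grow to the right and rows downward; lengths in m; the calibration is good to about 2 mm. The wrist camera is an equidistant fisheye: a pixel r from the principal point sees the ray r / f radians off the axis. A picture is of the moment at which its call begins: read the wrist's pose just before it. camera_params takes no time and is no camera call; for the wrist camera it gives the pose at the moment of the call.
- r.sign_off(): hands the job in, once; it reports no verdict.
The state is a dict: "time": time; "joint_pos": joint angles; "dq": joint speeds; "joint_torque": joint torques, N m; "ee_pos": TCP position; "eef_rot": TCP orientation; "force": force on the tool from outside, world axes, zero at the start; "ft_torque": the same for the moment, N m; "finger_gap": finger opening in m.
Only numpy, scipy, OpenCV 4.12 (cv2) and the standard library are available. Lean on these libraries where they do the work, as an engineer would, in place of code of your own. Each camera call takes 0.05 s, during which the arm holds its last target.

## Working session

There is one attempt and no reset: what is moved stays moved. The work goes in short steps, Python scripts to look and compute and a tool call to move; the robot and the scene stay as the last step left them, time stands still between calls to the robot, and variables do not carry over. Pictures are saved under pics/ and viewed, and the job is handed in when it is done.

Besides the shell and the picture viewer there is one more tool, called by a JSON object that holds its "op" and its "data", one argument or row to a line. apply_moves: Moves the arm, as the interface text tells. Its arguments: {"type":"object","properties":{"motion":{"type":"array"}},"required":["motion"]}

```bash
ls; mkdir -p pics
cat > h.py <<'E'
import numpy as np, cv2
from cell import r
def save(name,img): cv2.imwrite('pics/'+name,cv2.cvtColor(img,cv2.COLOR_RGB2BGR))
E
python3 - <<'E'
from h import *
print(r.get_state())
for n in ("scene","top","wrist"):
    p=r.camera_params(n); print(n,p)
    im=r.get_image(n); np.save(f'pics/{n}0.npy',im); save(n+'0.png',im)
E
```

```text
pics
{'time': 0.0, 'joint_pos': array([-1.41735860e+00,  1.31135474e-01,  1.48928476e+00,  2.51967268e-05,
        1.52302915e+00, -8.54264713e-02]), 'dq': array([-0.00027476,  0.00045517, -0.00011067,  0.00083903, -0.00015208,
        0.00229314]), 'joint_torque': array([ 1.14193619e-03, -5.69389057e+01, -5.00553489e+01, -1.44484789e-04,
        1.45287858e-02,  5.62264927e-05]), 'ee_pos': array([ 0.14188897, -0.58240594,  0.23025679]), 'eef_rot': array([ 9.92876106e-01,  1.19147710e-01, -1.89874117e-05, -9.28256583e-04]), 'force': array([ 0.0402187 ,  1.17995289, -0.00322746]), 'ft_torque': array([-0.00181692, -0.00956595, -0.03246692]), 'finger_gap': 0.0853921436959885}
scene {'camera_matrix': array([[398.73452652,   0.        , 316.0636938 ],
       [  0.        , 398.73452652, 198.6716219 ],
       [  0.        ,   0.        ,   1.        ]]), 'world_to_cam': array([[ 4.70663668e-01,  8.82312582e-01, -4.68414279e-04,
        -2.70083467e-01],
       [ 6.75415995e-01, -3.60637576e-01, -6.43236948e-01,
        -3.02158380e-01],
       [-5.67704981e-01,  3.02431887e-01, -7.65667035
[... 298 characters left out ...]
orld_to_cam': array([[-0.0312293 , -0.999511  ,  0.0015786 , -0.00266222],
       [-0.97445447,  0.03009491, -0.22255959,  0.52502972],
       [ 0.22240325, -0.00848866, -0.97491781,  1.00898474],
       [ 0.        ,  0.        ,  0.        ,  1.        ]])}
wrist {'camera_matrix': array([[309.70691629,   0.        , 313.46169573],
       [  0.        , 309.70691629, 193.93596985],
       [  0.        ,   0.        ,   1.        ]]), 'world_to_cam': array([[ 0.23626176, -0.97168844, -0.00139927, -0.5990581 ],
       [-0.93108864, -0.22680155,  0.28571841, -0.03761662],
       [-0.27794663, -0.06620149, -0.9583126 ,  0.37887369],
       [ 0.        ,  0.        ,  0.        ,  1.        ]])}
```

View pics/scene0.png

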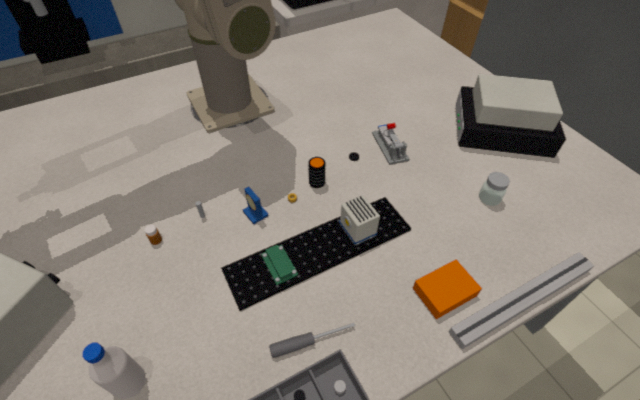

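View pics/top0.png

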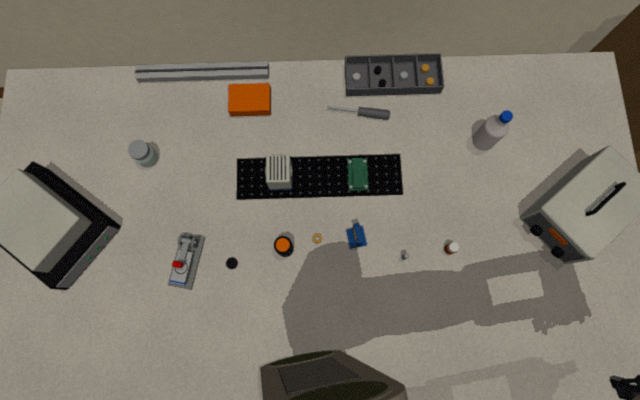

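View pics/wrist0.png

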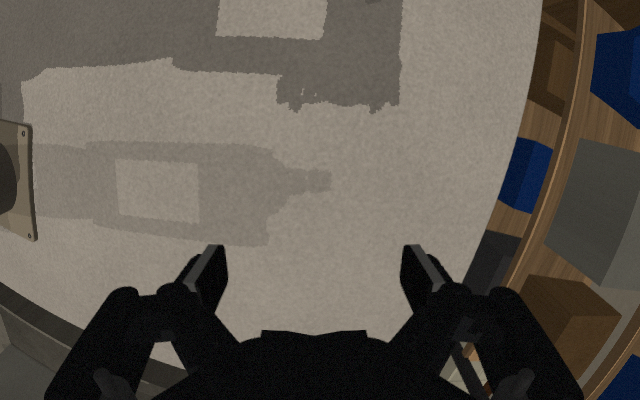

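Scene: jig at top-view (183,260), stop (284,245), lens (357,236), vial (452,247), lamp (279,172), stand (357,174). Zooming in.

```bash
cat >> h.py <<'E'
P={n:r.camera_params(n) for n in("scene","top")}
def ray(cam,u,v,p=None):
    p=p or P.get(cam) or r.camera_params(cam)
    K=p['camera_matrix'];T=p['world_to_cam']
    x=(u-K[0,2])/K[0,0];y=(v-K[1,2])/K[1,1]
    if cam=='wrist':
        rr=np.hypot(x,y)
        d=np.array([np.sin(rr)*x/rr,np.sin(rr)*y/rr,np.cos(rr)]) if rr>1e-9 else np.array([0,0,1.])
    else: d=np.array([x,y,1.])
    R=T[:3,:3];return -R.T@T[:3,3],R.T@d
def plane(cam,u,v,z,p=None):
    o,d=ray(cam,u,v,p);return o+d*(z-o[2])/d[2]
def proj(cam,X,p=None):
    p=p or P.get(cam) or r.camera_params(cam)
    K=p['camera_matrix'];T=p['world_to_cam'];c=T[:3,:3]@np.asarray(X)+T[:3,3]
    if cam=='wrist':
        th=np.arctan2(np.hypot(c[0],c[1]),c[2]);h=np.hypot(c[0],c[1]);q=th*c[:2]/h
    else: q=c[:2]/c[2]
    return np.array([K[0,0]*q[0]+K[0,2],K[1,1]*q[1]+K[1,2]])
def tri(a,b):
    A=[];B=[]
    for o,d in(a,b):
        d=d/np.linalg.norm(d);M=np.eye(3)-np.outer(d,d);A.append(M);B.append(M@o)
    return np.linalg.lstsq(np.vstack(A),np.hstack(B),rcond=None)[0]
def mask(im,lo,hi,roi=None):
    h=cv2.cvtColor(im,cv2.COLOR_RGB2HSV);m=cv2.inRange(h,np.array(lo),np.array(hi))
    if roi:
        z=np.zeros_like(m);a,b,c,d=roi;z[b:d,a:c]=m[b:d,a:c];m=z
    return m
E
python3 - <<'E'
from h import *
t=np.load('pics/top0.npy');s=np.load('pics/scene0.npy')
a=cv2.resize(t[140:300,140:480],None,fx=2.35,fy=2.35,interpolation=cv2.INTER_CUBIC);save('t0z.png',a)
for nm,(u,v) in dict(jigknob=(178,264)).items(): print(nm,plane('top',u,v,.063))
a=cv2.resize(t[225:295,155:215],None,fx=8,fy=8,interpolation=cv2.INTER_CUBIC)
b=cv2.resize(s[115:170,360:420],None,fx=8,fy=8,interpolation=cv2.INTER_CUBIC)
save('jigt.png',a);save('jigs.png',b)
E
```

```text
jigknob [0.39115128 0.32777717 0.063     ]
```

View pics/t0z.png

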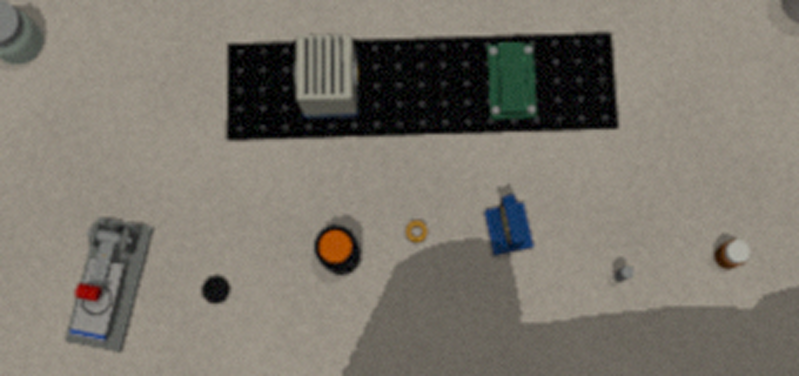

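View pics/jigt.png

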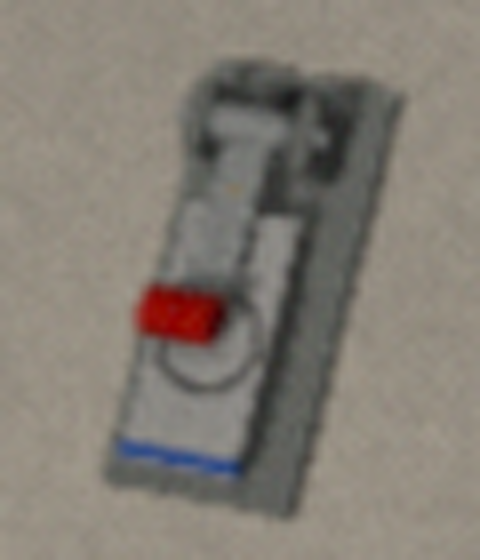

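View pics/jigs.png

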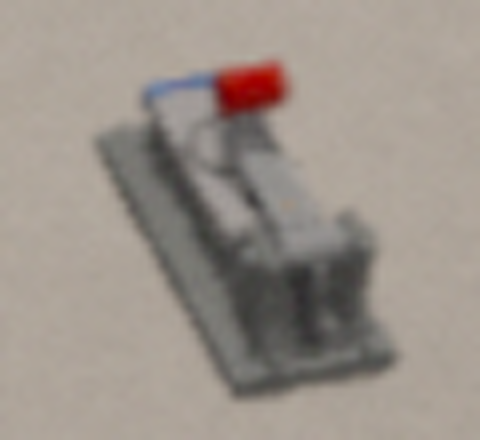

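```bash
cat >> h.py <<'E'
from scipy.spatial.transform import Rotation as Ro
def tool(): 
    s=r.get_state();return s,Ro.from_quat(s['eef_rot']).as_matrix()
def go(x,y,z,phi_deg=None):
    """print tool-frame shift & spin to reach target"""
    s,R=tool();d=R.T@(np.array([x,y,z])-s['ee_pos'])
    phi=np.degrees(np.arctan2(R[1,0],R[0,0]))
    sp=None if phi_deg is None else -((phi_deg-phi+180)%360-180)
    print('t',round(s['time'],2),'pos',s['ee_pos'].round(4),'phi',round(phi,2),'tilt',R[2].round(3),'gap',round(s['finger_gap'],4),'F',s['force'].round(1))
    print(' d_tool(mm)',(1000*d).round(1),'spin',sp, 'q',s['joint_pos'].round(2))
E
python3 - <<'E'
from h import *
t=np.load('pics/top0.npy')
p=r.camera_params('wrist');T=p['world_to_cam'];c=-T[:3,:3].T@T[:3,3]
s,R=tool();print('cam in tool',R.T@(c-s['ee_pos']),'fwd',R.T@T[2,:3])
def big(m):
    c=max(cv2.findContours(m,0,2)[0],key=cv2.contourArea);return c
def rep(n,m,z):
    c=big(m);(cx,cy),wh,a=cv2.minAreaRect(c);M=cv2.moments(c);q=(M['m10']/M['m00'],M['m01']/M['m00']);print(n,np.round(q,1),plane('top',*q,z)[:2].round(4),len(c))
    bx=cv2.boxPoints(cv2.minAreaRect(c));print('   box',[plane('top',*b,z)[:2].round(4).tolist() for b in bx])
rep('knob',mask(t,(0,180,100),(8,255,255),(150,230,220,300)),.066)
rep('stripe',mask(t,(100,120,60),(130,255,255),(150,230,220,300)),.033)
rep('stop',mask(t,(5,180,120),(18,255,255),(265,225,310,265)),.072)
rep('lens',mask(t,(100,120,40),(130,255,255),(335,210,380,260)),.03)
rep('stand',mask(t,(50,80,30),(95,255,255),(330,140,380,210)),.03)
rep('cap',mask(t,(0,0,150),(180,60,255),(435,235,465,260)),.046)
rep('board',mask(t,(0,0,0),(180,255,50),(220,140,420,210)),.010)
E
```

```text
cam in tool [ 7.19884628e-02 -1.29337908e-04 -1.42663384e-01] fwd [-2.85827025e-01  2.32478867e-04  9.58281200e-01]
knob [176.7 263.9] [0.3913 0.3298] 13
   box [[0.3877, 0.3405], [0.3998, 0.338], [0.3946, 0.3195], [0.3826, 0.322]]Traceback (most recent call last):
  File "<stdin>", line 11, in <module>
  File "<stdin>", line 8, in rep
ZeroDivisionError: float division by zero
```

Run:
```python
from h import *
t=np.load('pics/top0.npy')
def rep(n,m,z):
    c=max(cv2.findContours(m,0,2)[0],key=cv2.contourArea);pts=c[:,0].astype(float);q=pts.mean(0);print(n,q.round(1),plane('top',*q,z)[:2].round(4),len(c))
    bx=cv2.boxPoints(cv2.minAreaRect(c));print('   box',[plane('top',*b,z)[:2].round(4).tolist() for b in bx])
for n,a in dict(stripe=((100,100,60),(130,255,255),(150,230,220,300),.033),
 stop=((5,180,120),(18,255,255),(265,225,310,265),.072),
 lens=((100,120,40),(130,255,255),(335,210,380,260),.03),
 stand=((50,80,30),(95,255,255),(330,140,380,210),.03),
 cap=((0,0,150),(180,60,255),(435,235,465,260),.046),
 board=((0,0,0),(180,255,50),(220,140,420,210),.010)).items():
  try: rep(n,mask(t,*a[:3]),a[3])
  except Exception as e: print(n,e)
go(.391,.330,.2,164.3)
```

```text
stripe [176.2 281.6] [0.352 0.34 ] 13
   box [[0.354, 0.3555], [0.3568, 0.3551], [0.349, 0.321], [0.3463, 0.3215]]
stop [283.5 242.7] [0.4327 0.0776] 15
   box [[0.4292, 0.1012], [0.45, 0.0797], [0.4291, 0.0598], [0.4085, 0.0813]]
lens [356.  235.7] [ 0.4504 -0.0982] 47
   box [[0.4779, -0.0733], [0.4847, -0.1134], [0.4281, -0.1216], [0.4215, -0.082]]
stand [357.6 175.1] [ 0.6065 -0.11  ] 56
   box [[0.6524, -0.0836], [0.6535, -0.1359], [0.5671, -0.1352], [0.5662, -0.0838]]
cap [449.6 247.9] [ 0.4112 -0.3221] 157
   box [[0.4439, -0.2896], [0.4417, -0.3603], [0.3835, -0.3543], [0.3856, -0.2845]]
board [311.5 174.2] [0.6186 0.0081] 98
   box [[0.6672, 0.2052], [0.6673, -0.2284], [0.5581, -0.2237], [0.5583, 0.2007]]
t 0.15 pos [ 0.1419 -0.5825  0.2305] phi 13.68 tilt [ 0.    -0.001 -1.   ] gap 0.0856 F [ 0.3  0.3 -0. ]
 d_tool(mm) [ 457.9 -827.7   31.7] spin -150.61729041588933 q [-1.42  0.13  1.49 -0.    1.52 -0.09]
```

{"op": "apply_moves", "data": {
  "motion": [
    {"gripper": -1, "tx": 0.0425, "ty": -0.044, "tz": 0, "spin": 0},
    {"gripper": -1, "tx": 0.0425, "ty": -0.044, "tz": 0, "spin": 0},
    {"gripper": -1, "tx": 0.0425, "ty": -0.044, "tz": 0, "spin": 0},
    {"gripper": -1, "tx": 0.0425, "ty": -0.044, "tz": 0, "spin": 0},
    {"gripper": -1, "tx": 0.0425, "ty": -0.044, "tz": 0, "spin": 0},
    {"gripper": -1, "tx": 0.0425, "ty": -0.044, "tz": 0, "spin": 0},
    {"gripper": -1, "tx": 0.0425, "ty": -0.044, "tz": 0, "spin": 0},
    {"gripper": -1, "tx": 0.0425, "ty": -0.044, "tz": 0, "spin": 0},
    {"gripper": -1, "tx": 0.0425, "ty": -0.044, "tz": 0, "spin": 0},
    {"gripper": -1, "tx": 0.0425, "ty": -0.044, "tz": 0, "spin": 0}
  ]
}}

```text
time: 1.4
ee_pos: [0.4553, -0.0441, 0.229]
eef_rot: [0.993, 0.115, 0.001, -0.002]
force: [0.8, -1.1, 0.0]
finger_gap: 0.0851
```

Run:
```python
from h import *
go(.391,.330,.2,164.3)
```

```text
t 1.4 pos [ 0.4553 -0.0441  0.229 ] phi 13.2 tilt [ 0.002 -0.004 -1.   ] gap 0.0851 F [ 0.8 -1.1  0. ]
 d_tool(mm) [  22.7 -378.8   30.7] spin -151.10362644607164 q [-0.21 -0.27  1.87  0.    1.54  1.13]
```

```bash
cat >> h.py <<'E'
def rows(x,y,z,phi_deg,n):
    """per-row tool-frame shifts for straight line with even turn (feasibility helper)"""
    s,R=tool();phi0=np.degrees(np.arctan2(R[1,0],R[0,0]));sp=-((phi_deg-phi0+180)%360-180)
    d=np.array([x,y,z])-s['ee_pos']
    for k in range(n):
        f=np.radians(phi0-sp*k/n);a=np.array([[np.cos(f),np.sin(f),0],[np.sin(f),-np.cos(f),0],[0,0,-1]])
        print(k,(a@d/n).round(4),round(sp/n,2))
E
python3 - <<'E'
from h import *
rows(.391,.330,.2,164.3,15)
E
```

```text
0 [ 0.0015 -0.0253  0.0019] -10.07
1 [ 0.0059 -0.0246  0.0019] -10.07
2 [ 0.0101 -0.0232  0.0019] -10.07
3 [ 0.014  -0.0211  0.0019] -10.07
4 [ 0.0175 -0.0183  0.0019] -10.07
5 [ 0.0204 -0.0149  0.0019] -10.07
6 [ 0.0227 -0.0111  0.0019] -10.07
7 [ 0.0243 -0.007   0.0019] -10.07
8 [ 0.0252 -0.0026  0.0019] -10.07
9 [0.0252 0.0018 0.0019] -10.07
10 [0.0245 0.0062 0.0019] -10.07
11 [0.0231 0.0104 0.0019] -10.07
12 [0.0209 0.0143 0.0019] -10.07
13 [0.0181 0.0177 0.0019] -10.07
14 [0.0147 0.0206 0.0019] -10.07
```

{"op": "apply_moves", "data": {
  "motion": [
    {"gripper": -1, "tx": 0.0015, "ty": -0.025, "tz": 0.002, "spin": -10},
    {"gripper": -1, "tx": 0.006, "ty": -0.0245, "tz": 0.002, "spin": -10},
    {"gripper": -1, "tx": 0.01, "ty": -0.023, "tz": 0.002, "spin": -10},
    {"gripper": -1, "tx": 0.014, "ty": -0.021, "tz": 0.002, "spin": -10},
    {"gripper": -1, "tx": 0.0175, "ty": -0.018, "tz": 0.002, "spin": -10},
    {"gripper": -1, "tx": 0.0205, "ty": -0.015, "tz": 0.002, "spin": -10},
    {"gripper": -1, "tx": 0.0225, "ty": -0.011, "tz": 0.002, "spin": -10},
    {"gripper": -1, "tx": 0.0245, "ty": -0.007, "tz": 0.002, "spin": -10},
    {"gripper": -1, "tx": 0.025, "ty": -0.0025, "tz": 0.002, "spin": -10},
    {"gripper": -1, "tx": 0.025, "ty": 0.002, "tz": 0.002, "spin": -10}
  ]
}}

```text
time: 2.65
ee_pos: [0.4053, 0.2144, 0.2071]
eef_rot: [0.525, 0.851, 0.001, -0.002]
force: [-0.8, -0.3, -0.4]
finger_gap: 0.0851
```

Run:
```python
from h import *
go(.391,.330,.2,164.3)
rows(.391,.330,.2,164.3,6)
```

```text
t 2.65 pos [0.4053 0.2144 0.2071] phi 116.67 tilt [ 0.006 -0.    -1.   ] gap 0.0851 F [-0.8 -0.3 -0.4]
 d_tool(mm) [109.7  39.1   7.7] spin -47.626837278198565 q [ 0.37 -0.25  1.9   0.01  1.49 -0.1 ]
0 [0.0183 0.0065 0.0012] -7.94
1 [0.0172 0.009  0.0012] -7.94
2 [0.0158 0.0113 0.0012] -7.94
3 [0.0141 0.0133 0.0012] -7.94
4 [0.0121 0.0152 0.0012] -7.94
5 [0.0099 0.0167 0.0012] -7.94
```

{"op": "apply_moves", "data": {
  "motion": [
    {"gripper": -1, "tx": 0.018, "ty": 0.0065, "tz": 0.001, "spin": -8},
    {"gripper": -1, "tx": 0.017, "ty": 0.009, "tz": 0.001, "spin": -8},
    {"gripper": -1, "tx": 0.016, "ty": 0.0115, "tz": 0.001, "spin": -8},
    {"gripper": -1, "tx": 0.014, "ty": 0.0135, "tz": 0.001, "spin": -8},
    {"gripper": -1, "tx": 0.012, "ty": 0.015, "tz": 0.001, "spin": -8},
    {"gripper": -0.4, "tx": 0.01, "ty": 0.0165, "tz": 0.001, "spin": -8},
    {"gripper": -0.4, "tx": 0, "ty": 0, "tz": 0, "spin": 0},
    {"gripper": -0.4, "tx": 0, "ty": 0, "tz": 0, "spin": 0},
    {"gripper": -0.4, "tx": 0, "ty": 0, "tz": 0, "spin": 0},
    {"gripper": -0.4, "tx": 0, "ty": 0, "tz": 0, "spin": 0}
  ]
}}

```text
time: 3.9
ee_pos: [0.3867, 0.3324, 0.1989]
eef_rot: [0.12, 0.993, 0.001, -0.003]
force: [0.4, 0.2, -0.9]
finger_gap: 0.0599
```

```bash
cat >> h.py <<'E'
def look(name,scale=1):
    p=r.camera_params('wrist');im=r.get_image('wrist');save(name+'.png',im);np.save('pics/'+name+'.npy',im)
    np.savez('pics/'+name+'.npz',camera_matrix=p['camera_matrix'],world_to_cam=p['world_to_cam']);return im,p
def load(name):
    z=np.load('pics/'+name+'.npz');return np.load('pics/'+name+'.npy'),{k:z[k] for k in z.files}
E
python3 - <<'E'
from h import *
go(.391,.330,.2,164.3)
look('w1')
E
```

```text
t 3.9 pos [0.3867 0.3324 0.1989] phi 166.17 tilt [ 0.007  0.    -1.   ] gap 0.0599 F [ 0.4  0.2 -0.9]
 d_tool(mm) [-4.7 -1.3 -1.2] spin 1.8724013738572296 q [ 0.61 -0.09  1.77  0.01  1.47 -0.72]
```

View pics/w1.png

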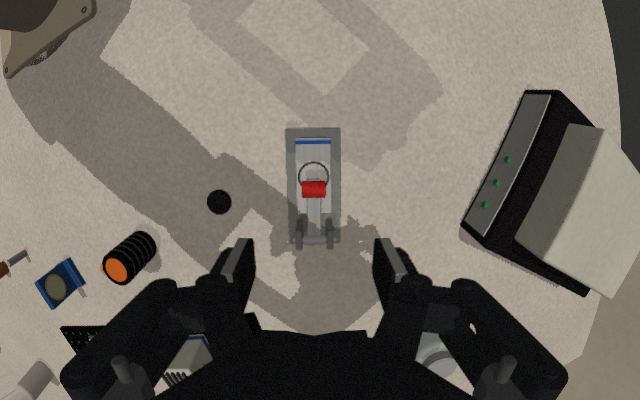

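The wrist view shows the jig straight: knob (314,189), stripe (313,141), ring (313,177). Measuring.

Run:
```python
from h import *
im,p=load('w1')
def cnt(lo,hi,roi):
    m=mask(im,lo,hi,roi);return max(cv2.findContours(m,0,2)[0],key=cv2.contourArea)
k=cnt((0,150,80),(8,255,255),(280,160,350,215));b=cv2.boundingRect(k);print('knob',b)
u,v,w,h=b
for zz in(.063,): print('knob c',plane('wrist',u+w/2-.5,v+h/2-.5,zz,p), plane('wrist',u,v+h/2,zz,p),plane('wrist',u+w-1,v+h/2,zz,p))
s=cnt((100,100,40),(130,255,255),(280,120,350,160));print('stripe',cv2.boundingRect(s),cv2.minAreaRect(s))
pts=s[:,0].astype(float);W=np.array([plane('wrist',a,b_,.033,p)[:2] for a,b_ in pts]);c=W.mean(0);vx=cv2.fitLine(W.astype(np.float32),2,0,.01,.01).ravel();print('stripe c',c,'dir',np.degrees(np.arctan2(vx[1],vx[0])))
crop=cv2.resize(im[115:255,270:360],None,fx=4.2,fy=4.2,interpolation=cv2.INTER_CUBIC);save('w1z.png',crop)
# knob from 2 views (top top-surface centroid)
```

```text
knob (302, 181, 24, 17)
knob c [0.39042825 0.33122742 0.063     ] [0.38832325 0.320673   0.063     ] [0.39347034 0.34155127 0.063     ]
stripe (295, 140, 36, 4) ((312.5, 141.5), (3.0, 35.0), 90.0)
stripe c [0.35037455 0.34110589] dir 77.20599
```

View pics/w1z.png

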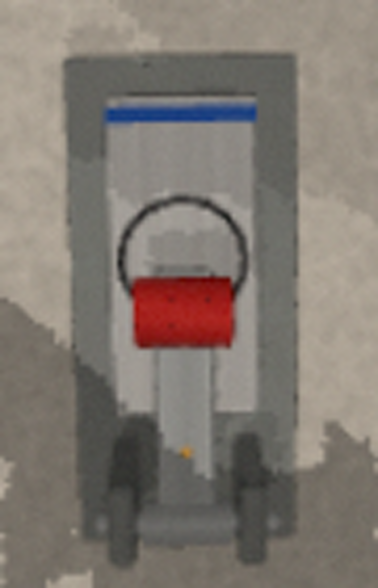

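Run:
```python
from h import *
im,p=load('w1')
f=lambda x,y:(270+x/4.2-.4,115+y/4.2-.4)
for n,pts in dict(L=((105,125),(116,408)),R=((257,125),(257,408)),end=((105,98),(256,98)),baseL=((65,60),(78,530)),baseR=((298,58),(298,530)),baseEnd=((65,57),(298,55))).items():
    z=.008 if n[0]=='b' else .033
    a,b=[plane('wrist',*f(*q),z,p)[:2] for q in pts];print(n,a.round(4),b.round(4),np.degrees(np.arctan2(*(b-a)[::-1])).round(2))
```

```text
L [0.3488 0.322 ] [0.4185 0.3066] -12.48
R [0.3575 0.3572] [0.427  0.3411] -13.05
end [0.3425 0.3236] [0.3511 0.3585] 76.13
baseL [0.3325 0.314 ] [0.4597 0.2832] -13.61
baseR [0.3463 0.3721] [0.4746 0.3436] -12.52
baseEnd [0.3318 0.3142] [0.3456 0.3723] 76.63
```

Run:
```python
from h import *
go(.3905,.3311,.045,166.9)
```

```text
t 3.95 pos [0.3868 0.3324 0.1989] phi 166.18 tilt [ 0.007  0.    -1.   ] gap 0.0596 F [-0.1  0.4 -0.3]
 d_tool(mm) [ -5.   -0.4 153.9] spin -0.7211963272581556 q [ 0.61 -0.09  1.77  0.01  1.47 -0.72]
```

{"op": "apply_moves", "data": {
  "motion": [
    {"gripper": -0.4, "tx": -0.002, "ty": 0, "tz": 0.035, "spin": -0.7},
    {"gripper": -0.4, "tx": -0.002, "ty": 0, "tz": 0.035, "spin": 0},
    {"gripper": -0.4, "tx": -0.001, "ty": 0, "tz": 0.035, "spin": 0},
    {"gripper": -0.4, "tx": 0, "ty": 0, "tz": 0.03, "spin": 0},
    {"gripper": -0.4, "tx": 0, "ty": 0, "tz": 0.014, "spin": 0},
    {"gripper": -0.4, "tx": 0, "ty": 0, "tz": 0, "spin": 0},
    {"gripper": -0.4, "tx": 0, "ty": 0, "tz": 0, "spin": 0},
    {"gripper": -0.4, "tx": 0, "ty": 0, "tz": 0, "spin": 0},
    {"gripper": -0.4, "tx": 0, "ty": 0, "tz": 0, "spin": 0},
    {"gripper": -0.4, "tx": 0, "ty": 0, "tz": 0, "spin": 0}
  ]
}}

```text
time: 5.2
ee_pos: [0.396, 0.3331, 0.0527]
eef_rot: [0.116, 0.993, 0.004, 0.001]
force: [-0.3, -0.6, 0.4]
finger_gap: 0.0601
```

Run:
```python
from h import *
go(.3905,.3311,.045,166.9)
look('w2')
```

```text
t 5.2 pos [0.396  0.3331 0.0527] phi 166.62 tilt [-0.001  0.009 -1.   ] gap 0.0601 F [-0.3 -0.6  0.4]
 d_tool(mm) [ 4.9 -3.3  7.6] spin -0.2756769661307885 q [ 0.6   0.07  1.9   0.01  1.17 -0.74]
```

View pics/w2.png

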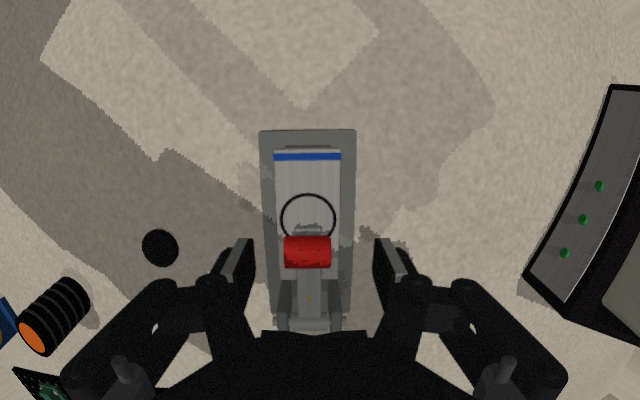

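{"op": "apply_moves", "data": {
  "motion": [
    {"gripper": -0.4, "tx": 0.004, "ty": -0.0025, "tz": 0.004, "spin": 0},
    {"gripper": -0.4, "tx": 0.001, "ty": -0.001, "tz": 0.004, "spin": 0},
    {"gripper": -0.4, "tx": 0, "ty": 0, "tz": 0, "spin": 0},
    {"gripper": 0.7, "tx": 0, "ty": 0, "tz": 0, "spin": 0},
    {"gripper": 0.7, "tx": 0, "ty": 0, "tz": 0, "spin": 0},
    {"gripper": 0.7, "tx": 0, "ty": 0, "tz": 0, "spin": 0},
    {"gripper": 0.7, "tx": 0, "ty": 0, "tz": 0, "spin": 0},
    {"gripper": 0.7, "tx": 0, "ty": 0, "tz": 0, "spin": 0},
    {"gripper": 0.7, "tx": 0, "ty": 0, "tz": 0, "spin": 0},
    {"gripper": 0.7, "tx": 0, "ty": 0, "tz": 0, "spin": 0}
  ]
}}

```text
time: 6.5
ee_pos: [0.3898, 0.3316, 0.0441]
eef_rot: [0.116, 0.993, 0.005, 0.001]
force: [0.8, 1.5, -0.8]
finger_gap: 0.0209
```

Run:
```python
from h import *
go(.3905,.3311,.044,166.9)
look('w3')
s,R=tool();p0=s['ee_pos']
# arc increments in tool x (=-jig x) and tool z (down)
import math
a0=math.atan2(20,60);prev=None
for th in np.arange(0,1.46,.145):
    x=65-63.25*math.cos(a0+th);z=43+63.25*math.sin(a0+th)
    if prev: print(round(th,3),'tx',round(-(x-prev[0]),1),'tz',round(-(z-prev[1]),1))
    prev=(x,z)
```

```text
t 6.5 pos [0.3898 0.3316 0.0441] phi 166.64 tilt [-0.001  0.01  -1.   ] gap 0.0209 F [ 0.8  1.5 -0.8]
 d_tool(mm) [-0.8 -0.3  0.1] spin -0.26385050211484895 q [ 0.6   0.06  1.92  0.01  1.15 -0.74]
0.145 tx -3.5 tz -8.5
0.29 tx -4.7 tz -7.9
0.435 tx -5.8 tz -7.1
0.58 tx -6.8 tz -6.2
0.725 tx -7.6 tz -5.1
0.87 tx -8.2 tz -4.0
1.015 tx -8.7 tz -2.8
1.16 tx -9.0 tz -1.5
1.305 tx -9.2 tz -0.2
1.45 tx -9.1 tz 1.2
```

View pics/w3.png

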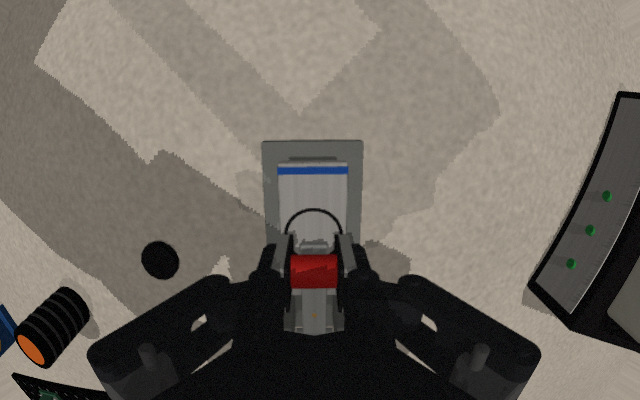

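{"op": "apply_moves", "data": {
  "motion": [
    {"gripper": 0.7, "tx": -0.002, "ty": 0, "tz": -0.0045, "spin": 0},
    {"gripper": 0.7, "tx": -0.0035, "ty": 0, "tz": -0.0085, "spin": 0},
    {"gripper": 0.7, "tx": -0.0045, "ty": 0, "tz": -0.008, "spin": 0},
    {"gripper": 0.7, "tx": -0.006, "ty": 0, "tz": -0.007, "spin": 0},
    {"gripper": 0.7, "tx": -0.007, "ty": 0, "tz": -0.006, "spin": 0},
    {"gripper": 0.7, "tx": -0.0075, "ty": 0, "tz": -0.005, "spin": 0},
    {"gripper": 0.7, "tx": -0.008, "ty": 0, "tz": -0.004, "spin": 0},
    {"gripper": 0.7, "tx": 0, "ty": 0, "tz": 0, "spin": 0},
    {"gripper": 0.7, "tx": 0, "ty": 0, "tz": 0, "spin": 0},
    {"gripper": 0.7, "tx": 0, "ty": 0, "tz": 0, "spin": 0}
  ]
}}

```text
time: 7.8
ee_pos: [0.4141, 0.3258, 0.0769]
eef_rot: [0.115, 0.993, 0.006, -0.013]
force: [-0.8, 2.5, -1.5]
finger_gap: 0.0209
```

Run:
```python
from h import *
go(.3905,.3311,.044,166.9)
s,R=tool();J=np.array([.3857,.3322]);a=np.radians(-13.1);ax=np.array([np.cos(a),np.sin(a)])
x=(s['ee_pos'][:2]-J)@ax*1000;z=s['ee_pos'][2]*1000+19
print(x,z,'r',np.hypot(x-65,z-43),'theta',np.arctan2(z-43,65-x)-.3217)
look('w4')
```

```text
t 7.8 pos [0.4141 0.3258 0.0769] phi 166.77 tilt [ 0.027  0.009 -1.   ] gap 0.0209 F [-0.8  2.5 -1.5]
 d_tool(mm) [23.3 -0.6 33.5] spin -0.13048265780361135 q [ 0.55  0.08  1.84  0.03  1.24 -0.8 ]
29.121854004186016 95.86542484616382 r 63.89048837082354 theta 0.6528301080713993
```

View pics/w4.png

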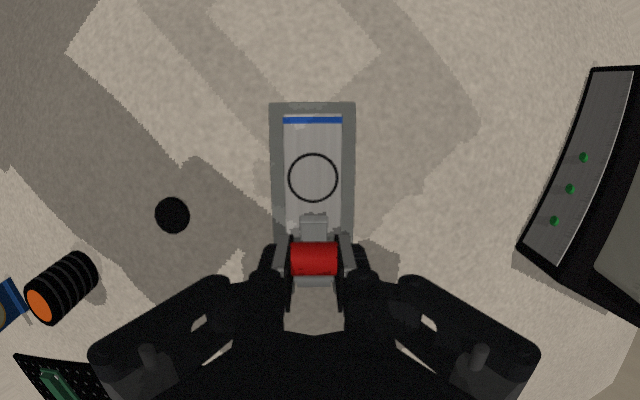

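{"op": "apply_moves", "data": {
  "motion": [
    {"gripper": 0.7, "tx": -0.0075, "ty": 0, "tz": -0.005, "spin": 0},
    {"gripper": 0.7, "tx": -0.008, "ty": 0, "tz": -0.004, "spin": 0},
    {"gripper": 0.7, "tx": -0.0085, "ty": 0, "tz": -0.003, "spin": 0},
    {"gripper": 0.7, "tx": -0.009, "ty": 0, "tz": -0.0015, "spin": 0},
    {"gripper": 0.7, "tx": -0.009, "ty": 0, "tz": -0.0005, "spin": 0},
    {"gripper": 0.7, "tx": -0.009, "ty": 0, "tz": 0.0005, "spin": 0},
    {"gripper": 0.7, "tx": -0.004, "ty": 0, "tz": 0.0005, "spin": 0},
    {"gripper": 0.7, "tx": 0, "ty": 0, "tz": 0, "spin": 0},
    {"gripper": 0.7, "tx": 0, "ty": 0, "tz": 0, "spin": 0},
    {"gripper": 0.7, "tx": 0, "ty": 0, "tz": 0, "spin": 0}
  ]
}}

```text
time: 9.1
ee_pos: [0.4591, 0.3155, 0.087]
eef_rot: [0.115, 0.993, 0.006, -0.024]
force: [-3.1, 3.0, 0.0]
finger_gap: 0.0201
```

Run:
```python
from h import *
go(.3905,.3311,.044,166.9)
s,R=tool();J=np.array([.3857,.3322]);a=np.radians(-13.1);ax=np.array([np.cos(a),np.sin(a)])
x=(s['ee_pos'][:2]-J)@ax*1000;z=s['ee_pos'][2]*1000+19
print(x,z,'r',np.hypot(x-65,z-43),'theta',np.arctan2(z-43,65-x)-.3217)
```

```text
t 9.1 pos [0.4591 0.3155 0.087 ] phi 166.85 tilt [ 0.049  0.007 -0.999] gap 0.0201 F [-3.1  3.   0. ]
 d_tool(mm) [68.2 -0.7 46.4] spin -0.04809270250382269 q [ 0.49  0.16  1.73  0.04  1.29 -0.87]
75.31276635264764 106.01147571986304 r 63.84981771500363 theta 1.4113229442727366
```

{"op": "apply_moves", "data": {
  "motion": [
    {"gripper": -0.4, "tx": 0, "ty": 0, "tz": 0, "spin": 0},
    {"gripper": -0.4, "tx": 0, "ty": 0, "tz": 0, "spin": 0},
    {"gripper": -0.4, "tx": 0, "ty": 0, "tz": 0, "spin": 0},
    {"gripper": -0.4, "tx": 0, "ty": 0, "tz": -0.03, "spin": 0},
    {"gripper": -0.4, "tx": 0, "ty": 0, "tz": -0.03, "spin": 0},
    {"gripper": -0.4, "tx": 0.025, "ty": 0, "tz": -0.01, "spin": 0},
    {"gripper": -0.4, "tx": 0.025, "ty": 0, "tz": 0, "spin": 0},
    {"gripper": -0.4, "tx": 0.025, "ty": 0, "tz": 0, "spin": 0},
    {"gripper": -0.4, "tx": 0, "ty": 0, "tz": 0, "spin": 0},
    {"gripper": -0.4, "tx": 0, "ty": 0, "tz": 0, "spin": 0}
  ]
}}

```text
time: 10.35
ee_pos: [0.3911, 0.3293, 0.1639]
eef_rot: [0.115, 0.993, 0.005, -0.02]
force: [1.1, 0.6, -0.2]
finger_gap: 0.0597
```

Run:
```python
from h import *
go(.3857,.3322,.017,166.9)
look('w5')
```

```text
t 10.35 pos [0.3911 0.3293 0.1639] phi 166.74 tilt [ 0.042  0.006 -0.999] gap 0.0597 F [ 1.1  0.6 -0.2]
 d_tool(mm) [ -0.2   0.8 147. ] spin -0.1596624516428733 q [ 0.57 -0.05  1.8   0.03  1.42 -0.77]
```

View pics/w5.png

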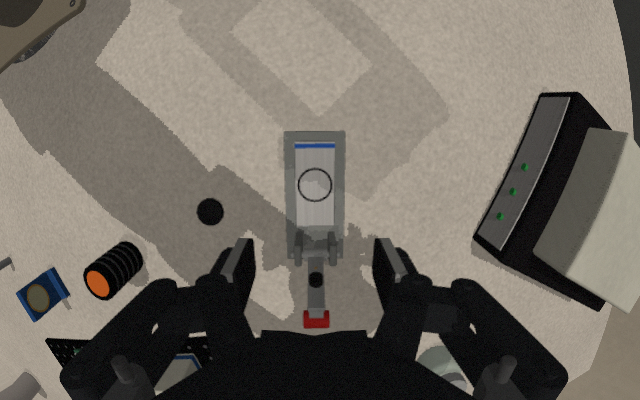

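Run:
```python
from h import *
im,p=load('w5')
m=mask(im,(100,100,40),(130,255,255),(280,130,350,160));c=max(cv2.findContours(m,0,2)[0],key=cv2.contourArea)
W=np.array([plane('wrist',*q,.033,p)[:2] for q in c[:,0].astype(float)]);print('stripe',W.mean(0))
crop=im[160:212,290:340];g=cv2.cvtColor(crop,cv2.COLOR_RGB2GRAY)
dark=(g<75).astype(np.uint8)*255
cs=cv2.findContours(dark,0,2)[0];c=max(cs,key=lambda c:cv2.boundingRect(c)[2]);e=cv2.minEnclosingCircle(c);print(e,plane('wrist',290+e[0][0],160+e[0][1],.033,p))
```

```text
stripe [0.3504949  0.34026644]
((24.5, 24.5), 17.10272979736328) [0.38530983 0.33205656 0.033     ]
```

{"op": "apply_moves", "data": {
  "motion": [
    {"gripper": -0.4, "tx": -0.001, "ty": 0, "tz": 0.025, "spin": 0},
    {"gripper": -0.4, "tx": -0.001, "ty": 0, "tz": 0.03, "spin": 0},
    {"gripper": -0.4, "tx": -0.001, "ty": 0, "tz": 0.03, "spin": 0},
    {"gripper": -0.4, "tx": 0, "ty": 0, "tz": 0.025, "spin": 0},
    {"gripper": -0.4, "tx": 0, "ty": 0, "tz": 0.015, "spin": 0},
    {"gripper": -0.4, "tx": 0, "ty": 0, "tz": 0, "spin": 0},
    {"gripper": -0.4, "tx": 0, "ty": 0, "tz": 0, "spin": 0},
    {"gripper": -0.4, "tx": 0, "ty": 0, "tz": 0, "spin": 0},
    {"gripper": -0.4, "tx": 0, "ty": 0, "tz": 0, "spin": 0},
    {"gripper": -0.4, "tx": 0, "ty": 0, "tz": 0, "spin": 0}
  ]
}}

```text
time: 11.65
ee_pos: [0.3969, 0.3306, 0.039]
eef_rot: [0.118, 0.993, 0.007, -0.017]
force: [0.2, -0.5, -0.2]
finger_gap: 0.0598
```

Run:
```python
from h import *
go(.3855,.3322,.018,166.9)
```

```text
t 11.65 pos [0.3969 0.3306 0.039 ] phi 166.48 tilt [ 0.036  0.01  -0.999] gap 0.0598 F [ 0.2 -0.5 -0.2]
 d_tool(mm) [10.7 -1.3 21.4] spin -0.4176625033377661 q [ 0.57  0.1   1.89  0.04  1.17 -0.78]
```

{"op": "apply_moves", "data": {
  "motion": [
    {"gripper": -0.4, "tx": 0.0055, "ty": -0.0005, "tz": 0.005, "spin": -0.4},
    {"gripper": -0.4, "tx": 0.0055, "ty": -0.0005, "tz": 0.006, "spin": 0},
    {"gripper": -0.4, "tx": 0, "ty": 0, "tz": 0.006, "spin": 0},
    {"gripper": -0.4, "tx": 0, "ty": 0, "tz": 0.004, "spin": 0},
    {"gripper": -0.4, "tx": 0, "ty": 0, "tz": 0, "spin": 0},
    {"gripper": -0.4, "tx": 0, "ty": 0, "tz": 0, "spin": 0},
    {"gripper": -0.4, "tx": 0, "ty": 0, "tz": 0, "spin": 0},
    {"gripper": -0.4, "tx": 0, "ty": 0, "tz": 0, "spin": 0},
    {"gripper": -0.4, "tx": 0, "ty": 0, "tz": 0, "spin": 0},
    {"gripper": -0.4, "tx": 0, "ty": 0, "tz": 0, "spin": 0}
  ]
}}

```text
time: 12.9
ee_pos: [0.3845, 0.3328, 0.0172]
eef_rot: [0.114, 0.993, 0.007, -0.017]
force: [0.5, -0.0, -0.3]
finger_gap: 0.0593
```

Run:
```python
from h import *
go(.3855,.3322,.018,166.9)
```

```text
t 12.9 pos [0.3845 0.3328 0.0172] phi 166.93 tilt [ 0.035  0.011 -0.999] gap 0.0593 F [ 0.5 -0.  -0.3]
 d_tool(mm) [-1.1 -0.3 -0.9] spin 0.026694735103149014 q [ 0.59  0.12  1.92  0.04  1.12 -0.77]
```

{"op": "apply_moves", "data": {
  "motion": [
    {"gripper": 0.6, "tx": 0, "ty": 0, "tz": 0, "spin": 0},
    {"gripper": 0.6, "tx": 0, "ty": 0, "tz": 0, "spin": 0},
    {"gripper": 0.6, "tx": 0, "ty": 0, "tz": 0, "spin": 0},
    {"gripper": 0.6, "tx": 0, "ty": 0, "tz": 0, "spin": 0},
    {"gripper": 0.6, "tx": 0, "ty": 0, "tz": 0, "spin": 0},
    {"gripper": 0.6, "tx": 0, "ty": 0, "tz": -0.01, "spin": 0},
    {"gripper": 0.6, "tx": 0, "ty": 0, "tz": -0.02, "spin": 0},
    {"gripper": 0.6, "tx": 0, "ty": 0, "tz": -0.025, "spin": 0},
    {"gripper": 0.6, "tx": 0, "ty": 0, "tz": -0.025, "spin": 0},
    {"gripper": 0.6, "tx": 0, "ty": 0, "tz": 0, "spin": 0}
  ]
}}

```text
time: 14.15
ee_pos: [0.387, 0.3311, 0.1012]
eef_rot: [0.114, 0.993, 0.007, -0.017]
force: [0.5, 0.6, -0.8]
finger_gap: 0.0344
```

Run:
```python
from h import *
go(.3855,.3322,.018,166.9)
look('w6'); im=r.get_image('scene');save('s6.png',cv2.resize(im[90:330,200:460],None,fx=2.5,fy=2.5))
im=r.get_image('top');np.save('pics/top6.npy',im);save('t6.png',cv2.resize(im[130:310,140:460],None,fx=2.5,fy=2.5,interpolation=cv2.INTER_CUBIC))
```

```text
t 14.15 pos [0.387  0.3311 0.1012] phi 166.92 tilt [ 0.035  0.011 -0.999] gap 0.0344 F [ 0.5  0.6 -0.8]
 d_tool(mm) [-1.2 -0.2 83.2] spin 0.024920189622037014 q [ 0.58  0.    1.87  0.03  1.29 -0.77]
```

View pics/w6.png

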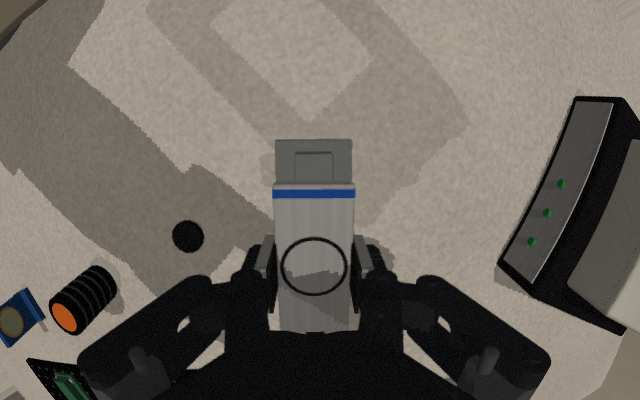

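View pics/t6.png

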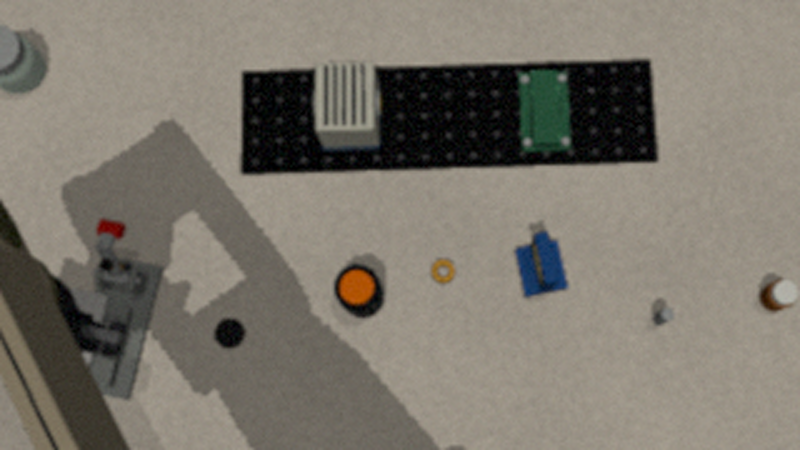

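View pics/s6.png

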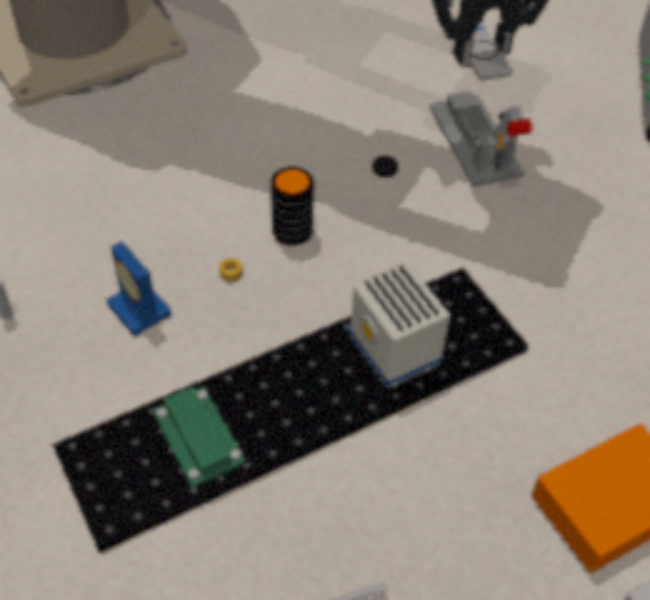

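Run:
```python
from h import *
f=lambda x,y:(140+x/2.5-.3,130+y/2.5-.3)
C=[plane('top',*f(*q),.010)[:2] for q in((243,72),(650,60),(656,160),(242,173))]
print(np.round(C,4),'c',np.mean(C,0).round(4))
for i in range(4):
    d=C[(i+1)%4]-C[i];print(np.linalg.norm(d).round(4),np.degrees(np.arctan2(d[1],d[0])).round(2))
im=np.load('pics/top6.npy')
m=mask(im,(0,0,0),(180,255,55),(225,145,410,210));m=cv2.morphologyEx(m,cv2.MORPH_CLOSE,np.ones((5,5)))
c=max(cv2.findContours(m,0,2)[0],key=cv2.contourArea);ap=cv2.approxPolyDP(cv2.convexHull(c),4,True)[:,0];print(ap.tolist(),[plane('top',*q,.01)[:2].round(4).tolist() for q in ap])
go(.6095,-.11,.17,180)
rows(.6095,-.11,.17,180,11)
```

```text
[[ 0.6674  0.2024]
 [ 0.6676 -0.2254]
 [ 0.559  -0.2239]
 [ 0.5584  0.2021]] c [ 0.6131 -0.0112]
0.4278 -89.98
0.1086 179.23
0.426 90.09
0.1091 0.18
[[399, 155], [401, 194], [237, 198], [237, 159]] [[0.664, -0.2233], [0.5583, -0.221], [0.5607, 0.2008], [0.6661, 0.2022]]
t 14.3 pos [0.3849 0.3297 0.0976] phi 166.92 tilt [ 0.04   0.006 -0.999] gap 0.0343 F [-0.9 -0.5 -1.5]
 d_tool(mm) [-315.2 -377.   -87.3] spin -13.0799549897406 q [ 0.58  0.    1.87  0.03  1.29 -0.77]
0 [-0.0289 -0.0343 -0.0066] -1.19
1 [-0.0282 -0.0349 -0.0066] -1.19
2 [-0.0275 -0.0355 -0.0066] -1.19
3 [-0.0267 -0.0361 -0.0066] -1.19
4 [-0.026  -0.0366 -0.0066] -1.19
5 [-0.0252 -0.0371 -0.0066] -1.19
6 [-0.0245 -0.0376 -0.0066] -1.19
7 [-0.0237 -0.0381 -0.0066] -1.19
8 [-0.0229 -0.0386 -0.0066] -1.19
9 [-0.0221 -0.0391 -0.0066] -1.19
10 [-0.0212 -0.0395 -0.0066] -1.19
```

{"op": "apply_moves", "data": {
  "motion": [
    {"gripper": 0.6, "tx": -0.01, "ty": -0.01, "tz": -0.035, "spin": -1.2},
    {"gripper": 0.6, "tx": -0.028, "ty": -0.035, "tz": -0.035, "spin": -1.2},
    {"gripper": 0.6, "tx": -0.0275, "ty": -0.0355, "tz": -0.01, "spin": -1.2},
    {"gripper": 0.6, "tx": -0.0265, "ty": -0.036, "tz": 0, "spin": -1.2},
    {"gripper": 0.6, "tx": -0.026, "ty": -0.0365, "tz": 0, "spin": -1.2},
    {"gripper": 0.6, "tx": -0.025, "ty": -0.037, "tz": 0, "spin": -1.2},
    {"gripper": 0.6, "tx": -0.0245, "ty": -0.0375, "tz": 0, "spin": -1.2},
    {"gripper": 0.6, "tx": -0.0235, "ty": -0.038, "tz": 0, "spin": -1.2},
    {"gripper": 0.6, "tx": -0.023, "ty": -0.0385, "tz": 0, "spin": -1.2},
    {"gripper": 0.6, "tx": -0.022, "ty": -0.039, "tz": 0, "spin": -1.2}
  ]
}}

```text
time: 15.55
ee_pos: [0.5764, -0.0516, 0.1492]
eef_rot: [0.003, 1.0, 0.005, -0.03]
force: [0.6, 0.7, 1.0]
finger_gap: 0.0343
```

Run:
```python
from h import *
go(.613,-.111,.12,180)
```

```text
t 15.55 pos [ 0.5764 -0.0516  0.1492] phi 179.68 tilt [ 0.061  0.011 -0.998] gap 0.0343 F [0.6 0.7 1. ]
 d_tool(mm) [-38.6 -59.5  26.3] spin -0.3230383315309666 q [-0.18  0.19  1.58  0.    1.44 -1.74]
```

Run:
```python
from h import *
im,p=look('w7'); go(.613,-.111,.12,180)
```

```text
t 15.6 pos [ 0.5778 -0.0567  0.1486] phi 179.59 tilt [ 0.06   0.008 -0.998] gap 0.0345 F [-3.9 -2.6  0.4]
 d_tool(mm) [-37.2 -54.3  26. ] spin -0.4075450106998062 q [-0.18  0.19  1.58 -0.    1.44 -1.75]
```

View pics/w7.png

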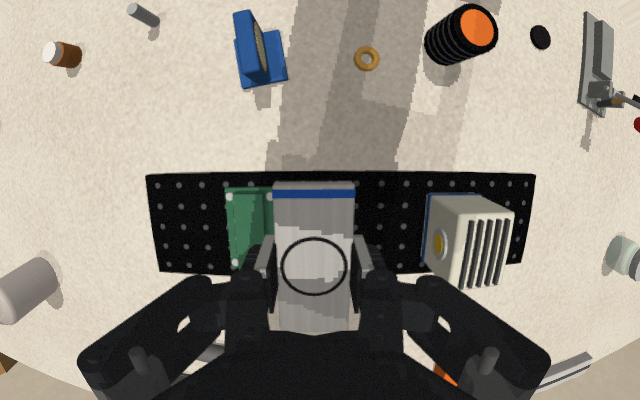

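Run:
```python
from h import *
im,p=load('w7')
for n,q,z in (('b-x-y',(147,176),.01),('b-x+y',(535,177),.01),('b+x+y',(524,262),.01),('b+x-y',(159,270),.01),('foot-x-y',(226,188),.016),('foot-x+y',(272,188),.016),('lens',(0,0),0)):
    print(n,plane('wrist',*q,z,p)[:2].round(4))
```

```text
b-x-y [ 0.5579 -0.2218]
b-x+y [0.5608 0.2038]
b+x+y [0.6674 0.2101]
b+x-y [ 0.6648 -0.2247]
foot-x-y [ 0.5705 -0.1331]
foot-x+y [ 0.571  -0.0888]
lens [ 0.2678 -0.534 ]
```

{"op": "apply_moves", "data": {
  "motion": [
    {"gripper": 0.6, "tx": -0.009, "ty": -0.014, "tz": 0, "spin": -0.3},
    {"gripper": 0.6, "tx": -0.009, "ty": -0.014, "tz": 0.005, "spin": 0},
    {"gripper": 0.6, "tx": -0.009, "ty": -0.014, "tz": 0.012, "spin": 0},
    {"gripper": 0.6, "tx": -0.008, "ty": -0.012, "tz": 0.02, "spin": 0},
    {"gripper": 0.6, "tx": 0, "ty": 0, "tz": 0.02, "spin": 0},
    {"gripper": 0.6, "tx": 0, "ty": 0, "tz": 0.015, "spin": 0},
    {"gripper": 0.6, "tx": 0, "ty": 0, "tz": 0, "spin": 0},
    {"gripper": 0.6, "tx": 0, "ty": 0, "tz": 0, "spin": 0},
    {"gripper": 0.6, "tx": 0, "ty": 0, "tz": 0, "spin": 0},
    {"gripper": 0.6, "tx": 0, "ty": 0, "tz": 0, "spin": 0}
  ]
}}

```text
time: 16.85
ee_pos: [0.6077, -0.1098, 0.0669]
eef_rot: [-0.0, 0.999, 0.005, -0.033]
force: [0.2, 0.3, -0.9]
finger_gap: 0.0345
```

Run:
```python
from h import *
go(.612,-.111,.025,179.8)
```

```text
t 16.85 pos [ 0.6077 -0.1098  0.0669] phi -179.95 tilt [ 0.065  0.01  -0.998] gap 0.0345 F [ 0.2  0.3 -0.9]
 d_tool(mm) [-7.  -1.6 41.5] spin 0.24622925318419675 q [-0.26  0.37  1.52 -0.01  1.32 -1.83]
```

{"op": "apply_moves", "data": {
  "motion": [
    {"gripper": 0.6, "tx": -0.0035, "ty": -0.001, "tz": 0.01, "spin": 0.2},
    {"gripper": 0.6, "tx": -0.003, "ty": -0.0005, "tz": 0.01, "spin": 0},
    {"gripper": 0.6, "tx": 0, "ty": 0, "tz": 0.01, "spin": 0},
    {"gripper": 0.6, "tx": 0, "ty": 0, "tz": 0.006, "spin": 0},
    {"gripper": 0.6, "tx": 0, "ty": 0, "tz": 0, "spin": 0},
    {"gripper": 0.6, "tx": 0, "ty": 0, "tz": 0, "spin": 0},
    {"gripper": 0.6, "tx": 0, "ty": 0, "tz": 0, "spin": 0},
    {"gripper": 0.6, "tx": 0, "ty": 0, "tz": 0, "spin": 0},
    {"gripper": 0.6, "tx": 0, "ty": 0, "tz": 0, "spin": 0},
    {"gripper": 0.6, "tx": 0, "ty": 0, "tz": 0, "spin": 0}
  ]
}}

```text
time: 18.1
ee_pos: [0.6129, -0.1113, 0.0289]
eef_rot: [0.002, 0.999, 0.005, -0.032]
force: [0.2, 0.1, -0.9]
finger_gap: 0.0342
```

Run:
```python
from h import *
go(.612,-.111,.0222,179.8)
look('w8')
```

```text
t 18.1 pos [ 0.6129 -0.1113  0.0289] phi 179.82 tilt [ 0.064  0.01  -0.998] gap 0.0342 F [ 0.2  0.1 -0.9]
 d_tool(mm) [0.4 0.3 6.8] spin 0.017890705227586068 q [-0.26  0.43  1.52 -0.01  1.26 -1.82]
```

View pics/w8.png

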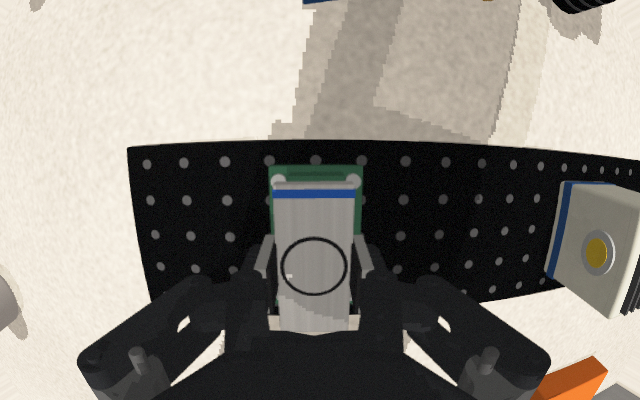

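{"op": "apply_moves", "data": {
  "motion": [
    {"gripper": 0.6, "tx": 0, "ty": 0, "tz": 0.003, "spin": 0},
    {"gripper": 0.6, "tx": 0, "ty": 0, "tz": 0.002, "spin": 0},
    {"gripper": 0.6, "tx": 0, "ty": 0, "tz": 0.001, "spin": 0},
    {"gripper": 0.6, "tx": 0, "ty": 0, "tz": 0.001, "spin": 0},
    {"gripper": 0.6, "tx": 0, "ty": 0, "tz": 0.001, "spin": 0},
    {"gripper": 0.6, "tx": 0, "ty": 0, "tz": 0, "spin": 0},
    {"gripper": 0.6, "tx": 0, "ty": 0, "tz": 0, "spin": 0},
    {"gripper": 0.6, "tx": 0, "ty": 0, "tz": 0, "spin": 0},
    {"gripper": 0.6, "tx": 0, "ty": 0, "tz": 0, "spin": 0},
    {"gripper": 0.6, "tx": 0, "ty": 0, "tz": 0, "spin": 0}
  ]
}}

```text
time: 19.4
ee_pos: [0.6129, -0.1114, 0.0234]
eef_rot: [0.002, 0.999, 0.005, -0.032]
force: [-1.9, 0.8, 2.9]
finger_gap: 0.0345
```

Run:
```python
from h import *
go(.612,-.111,.0222,179.8)
```

```text
t 19.4 pos [ 0.6129 -0.1114  0.0234] phi 179.83 tilt [ 0.063  0.009 -0.998] gap 0.0345 F [-1.9  0.8  2.9]
 d_tool(mm) [0.8 0.4 1.2] spin 0.029384146849196213 q [-0.26  0.43  1.52 -0.01  1.25 -1.82]
```

{"op": "apply_moves", "data": {
  "motion": [
    {"gripper": 0.6, "tx": 0.0005, "ty": 0, "tz": 0.002, "spin": 0},
    {"gripper": 0.6, "tx": 0, "ty": 0, "tz": 0.001, "spin": 0},
    {"gripper": 0.6, "tx": 0, "ty": 0, "tz": 0.001, "spin": 0},
    {"gripper": 0.6, "tx": 0, "ty": 0, "tz": 0.001, "spin": 0},
    {"gripper": 0.6, "tx": 0, "ty": 0, "tz": 0.001, "spin": 0},
    {"gripper": 0.6, "tx": 0, "ty": 0, "tz": 0.001, "spin": 0},
    {"gripper": 0.6, "tx": 0, "ty": 0, "tz": 0.001, "spin": 0},
    {"gripper": 0.6, "tx": 0, "ty": 0, "tz": 0.001, "spin": 0},
    {"gripper": 0.6, "tx": 0, "ty": 0, "tz": 0.001, "spin": 0},
    {"gripper": 0.6, "tx": 0, "ty": 0, "tz": 0.001, "spin": 0}
  ]
}}

```text
time: 20.65
ee_pos: [0.6138, -0.1118, 0.0226]
eef_rot: [0.001, 1.0, 0.004, -0.03]
force: [-5.1, 0.7, 11.2]
finger_gap: 0.0347
```

Run:
```python
from h import *
go(.612,-.111,.0222,179.8)
```

```text
t 20.65 pos [ 0.6138 -0.1118  0.0226] phi 179.86 tilt [ 0.059  0.008 -0.998] gap 0.0347 F [-5.1  0.7 11.2]
 d_tool(mm) [1.8 0.8 0.6] spin 0.056316630553112645 q [-0.26  0.43  1.53 -0.01  1.24 -1.82]
```

{"op": "apply_moves", "data": {
  "motion": [
    {"gripper": 0.6, "tx": 0, "ty": 0, "tz": -0.002, "spin": 0},
    {"gripper": 0.6, "tx": 0.002, "ty": 0.0005, "tz": -0.001, "spin": 0},
    {"gripper": 0.6, "tx": 0.001, "ty": 0, "tz": 0, "spin": 0},
    {"gripper": 0.6, "tx": 0, "ty": 0, "tz": 0, "spin": 0},
    {"gripper": 0.6, "tx": 0, "ty": 0, "tz": 0.002, "spin": 0},
    {"gripper": 0.6, "tx": 0, "ty": 0, "tz": 0.001, "spin": 0},
    {"gripper": -0.3, "tx": 0, "ty": 0, "tz": 0, "spin": 0},
    {"gripper": -0.3, "tx": 0, "ty": 0, "tz": 0, "spin": 0},
    {"gripper": -0.3, "tx": 0, "ty": 0, "tz": 0, "spin": 0},
    {"gripper": -0.3, "tx": 0, "ty": 0, "tz": 0, "spin": 0}
  ]
}}

```text
time: 21.9
ee_pos: [0.6102, -0.1112, 0.0221]
eef_rot: [0.001, 1.0, 0.004, -0.03]
force: [0.3, -0.0, -0.6]
finger_gap: 0.0555
```

Run:
```python
from h import *
go(.612,-.111,.0222,179.8)
look('w9')
```

```text
t 21.9 pos [ 0.6102 -0.1112  0.0221] phi 179.86 tilt [ 0.06   0.009 -0.998] gap 0.0555 F [ 0.3 -0.  -0.6]
 d_tool(mm) [-1.8  0.2 -0.2] spin 0.055731688715411565 q [-0.26  0.43  1.54 -0.01  1.24 -1.82]
```

View pics/w9.png

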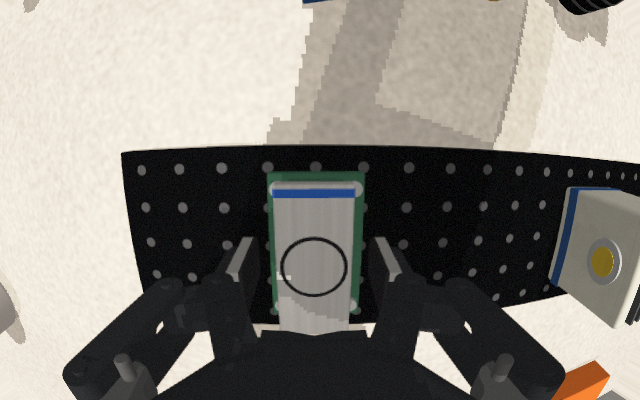

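{"op": "apply_moves", "data": {
  "motion": [
    {"gripper": -0.3, "tx": 0, "ty": 0, "tz": -0.015, "spin": 0},
    {"gripper": -0.3, "tx": 0, "ty": 0, "tz": -0.03, "spin": 0},
    {"gripper": -0.3, "tx": 0, "ty": 0, "tz": -0.04, "spin": 0},
    {"gripper": -0.3, "tx": 0, "ty": 0, "tz": -0.04, "spin": 0},
    {"gripper": -0.3, "tx": 0.01, "ty": 0.01, "tz": -0.04, "spin": 0},
    {"gripper": -0.3, "tx": 0.02, "ty": 0.03, "tz": 0, "spin": 0},
    {"gripper": -0.3, "tx": 0.01, "ty": 0.01, "tz": 0, "spin": 0},
    {"gripper": -0.3, "tx": 0, "ty": 0, "tz": 0, "spin": 0},
    {"gripper": -0.3, "tx": 0, "ty": 0, "tz": 0, "spin": 0},
    {"gripper": -0.3, "tx": 0, "ty": 0, "tz": 0, "spin": 0}
  ]
}}

```text
time: 23.2
ee_pos: [0.5815, -0.0633, 0.2029]
eef_rot: [0.002, 1.0, 0.003, -0.027]
force: [-0.3, -0.4, -0.6]
finger_gap: 0.0557
```

Run:
```python
from h import *
look('w10');go(.411,-.325,.15,180)
im,p=load('w10');save('w10z.png',cv2.resize(im[120:300,200:400],None,fx=3,fy=3,interpolation=cv2.INTER_CUBIC))
```

```text
t 23.25 pos [ 0.5814 -0.0633  0.2028] phi 179.77 tilt [ 0.054  0.007 -0.999] gap 0.0556 F [-0.2 -0.4 -1. ]
 d_tool(mm) [ 166.3 -262.8   60.1] spin -0.22746387897109344 q [-0.19  0.16  1.51 -0.    1.53 -1.76]
```

View pics/w10.png

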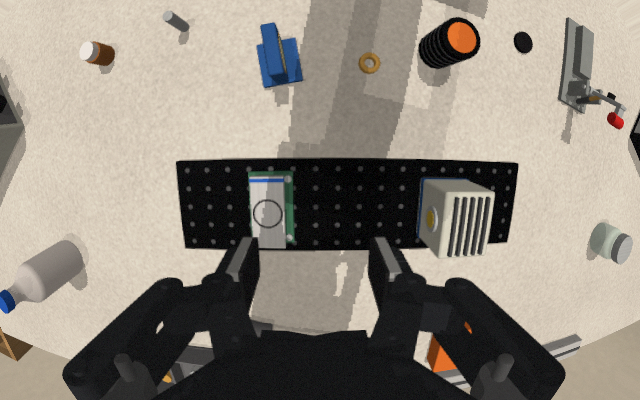

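View pics/w10z.png

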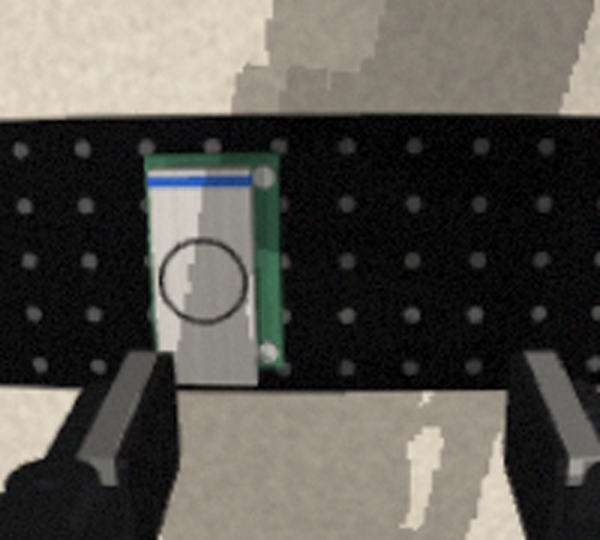

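Run:
```python
from h import *
im,p=load('w10')
f=lambda x,y:(200+x/3-.33,120+y/3-.33)
def W(x,y,z):return plane('wrist',*f(x,y),z,p)[:2]
A={'foot-x-y':W(144,156,.016),'foot-x+y':W(280,155,.016),'foot+x+y':W(285,367,.016)}
B={'pl-x-y':W(147,170,.038),'pl-x+y':W(252,168,.038),'pl+x+y':W(258,385,.038)}
for d in(A,B):
    for k,v in d.items():print(k,v.round(4))
    v=list(d.values());print(' c',((v[0]+v[2])/2).round(4))
print('ring',W(203,281,.038).round(4))
for n,q in (('b-x-y',(177,162)),('b-x+y',(518,163)),('b+x+y',(507,242)),('b+x-y',(187,247))): print(n,plane('wrist',*q,.01,p)[:2].round(4))
# other things
m=mask(im,(0,0,190),(180,40,255),(70,30,105,70))
c=max(cv2.findContours(m,0,2)[0],key=cv2.contourArea);print(cv2.boundingRect(c))
save('w10y.png',cv2.resize(im[0:110,60:320],None,fx=3,fy=3,interpolation=cv2.INTER_CUBIC))
save('w10x.png',cv2.resize(im[0:110,320:520],None,fx=3,fy=3,interpolation=cv2.INTER_CUBIC))
```

```text
foot-x-y [ 0.5702 -0.1348]
foot-x+y [ 0.5705 -0.0844]
foot+x+y [ 0.6532 -0.0843]
 c [ 0.6117 -0.1095]
pl-x-y [ 0.5715 -0.1293]
pl-x+y [ 0.5712 -0.0927]
pl+x+y [ 0.6513 -0.093 ]
 c [ 0.6114 -0.1111]
ring [ 0.6115 -0.1112]
b-x-y [ 0.5578 -0.2224]
b-x+y [0.5576 0.204 ]
b+x+y [0.6673 0.2047]
b+x-y [ 0.6651 -0.2217]
(70, 30, 35, 40)
```

View pics/w10y.png

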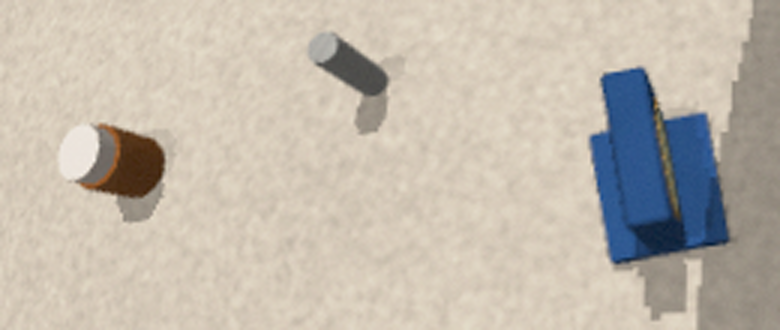

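Run:
```python
from h import *
im,p=load('w10')
f=lambda x,y,u0=60:(u0+x/3-.33,y/3-.33)
print('vial cap',plane('wrist',*f(79,153),.046,p)[:2])
L=[plane('wrist',*f(*q),.076,p)[:2] for q in((603,76),(645,69),(680,217),(628,227))]
print('lens top',np.round(L,4),'c',np.mean(L,0).round(4))
for a,b in((0,3),(1,2)):
    d=L[b]-L[a];print(np.linalg.norm(d),np.degrees(np.arctan2(d[1],d[0])))
m=mask(im,(3,170,150),(20,255,255),(430,10,490,60));c=max(cv2.findContours(m,0,2)[0],key=cv2.contourArea);q=c[:,0].mean(0);print(q)
e=cv2.fitEllipse(c);print('stop',e,plane('wrist',*e[0],.072,p)[:2])
F=[plane('wrist',*f(*q),.010,p)[:2] for q in((591,137),(708,115),(727,240),(614,263))]
print('lens foot',np.round(F,4),np.mean(F,0).round(4))
t=np.load('pics/top0.npy')
m=mask(t,(5,180,120),(18,255,255),(265,225,310,265));c=max(cv2.findContours(m,0,2)[0],key=cv2.contourArea);e=cv2.fitEllipse(c);print('stop top',plane('top',*e[0],.072)[:2])
save('tz2.png',cv2.resize(t[215:265,335:470],None,fx=6,fy=6,interpolation=cv2.INTER_CUBIC))
rows(.411,-.325,.16,180,6)
```

```text
vial cap [ 0.4127923 -0.3306253]
lens top [[ 0.4268 -0.1088]
 [ 0.4252 -0.0962]
 [ 0.472  -0.0857]
 [ 0.4745 -0.101 ]] c [ 0.4496 -0.0979]
0.04832467707513524 9.270738093923837
0.04790208448550217 12.65677323930828
[461.06382979  37.27659574]
stop ((461.3461608886719, 37.069129943847656), (25.211820602416992, 31.7161922454834), 144.68507385253906) [0.42722285 0.08126028]
lens foot [[ 0.4294 -0.1237]
 [ 0.4226 -0.0808]
 [ 0.4703 -0.074 ]
 [ 0.4778 -0.1151]] [ 0.45   -0.0984]
stop top [0.42884366 0.08092519]
0 [ 0.0282 -0.0437  0.0071] -0.04
1 [ 0.0283 -0.0437  0.0071] -0.04
2 [ 0.0283 -0.0437  0.0071] -0.04
3 [ 0.0283 -0.0437  0.0071] -0.04
4 [ 0.0283 -0.0437  0.0071] -0.04
5 [ 0.0284 -0.0436  0.0071] -0.04
```

View pics/tz2.png

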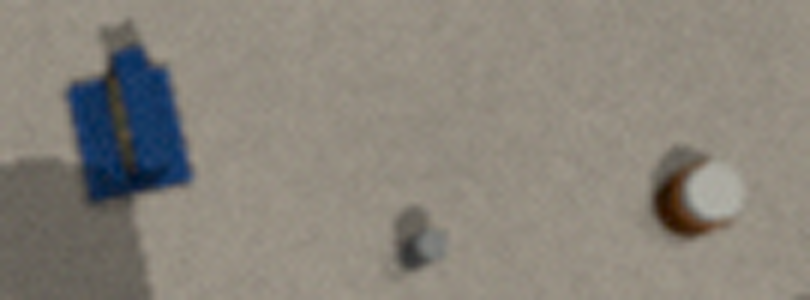

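{"op": "apply_moves", "data": {
  "motion": [
    {"gripper": -0.3, "tx": 0.028, "ty": -0.044, "tz": 0.007, "spin": 0},
    {"gripper": -0.3, "tx": 0.028, "ty": -0.044, "tz": 0.007, "spin": 0},
    {"gripper": -0.3, "tx": 0.028, "ty": -0.044, "tz": 0.007, "spin": 0},
    {"gripper": -0.3, "tx": 0.028, "ty": -0.044, "tz": 0.007, "spin": 0},
    {"gripper": -0.3, "tx": 0.028, "ty": -0.044, "tz": 0.007, "spin": 0},
    {"gripper": -0.3, "tx": 0.028, "ty": -0.044, "tz": 0.007, "spin": 0},
    {"gripper": -0.3, "tx": 0.01, "ty": -0.01, "tz": 0, "spin": 0},
    {"gripper": -0.3, "tx": 0, "ty": 0, "tz": 0, "spin": 0},
    {"gripper": -0.3, "tx": 0, "ty": 0, "tz": 0, "spin": 0},
    {"gripper": -0.3, "tx": 0, "ty": 0, "tz": 0, "spin": 0}
  ]
}}

```text
time: 24.5
ee_pos: [0.3958, -0.3445, 0.1643]
eef_rot: [0.002, 1.0, 0.005, -0.029]
force: [0.7, -0.0, 0.5]
finger_gap: 0.0552
```

Run:
```python
from h import *
look('w11');print(plane('top',454,246.7,.046));go(.411,-.325,.04,180)
```

```text
[ 0.41386335 -0.33312054  0.046     ]
t 24.55 pos [ 0.3958 -0.3445  0.1643] phi 179.78 tilt [ 0.057  0.01  -0.998] gap 0.0555 F [-0.1  0.2 -0.5]
 d_tool(mm) [-22.2  18.3 123.4] spin -0.22009002704407976 q [-0.79  0.02  1.73 -0.03  1.44 -2.35]
```

View pics/w11.png

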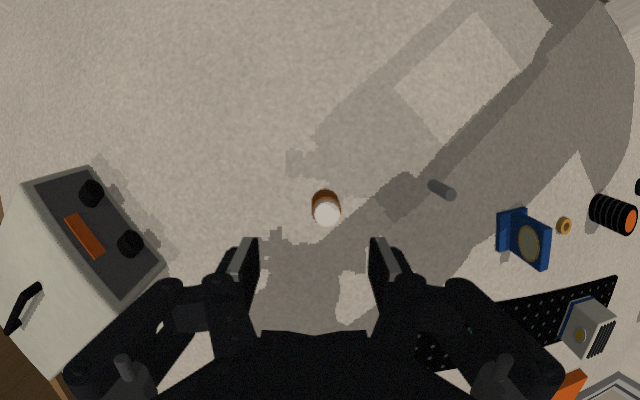

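Run:
```python
from h import *
im,p=load('w11')
m=mask(im,(0,0,170),(180,60,255),(305,195,350,235));c=max(cv2.findContours(m,0,2)[0],key=cv2.contourArea);(x,y),rr=cv2.minEnclosingCircle(c);print(x,y,rr)
q=plane('wrist',x,y,.046,p);print(q);go(q[0],q[1],.05,180)
```

```text
326.7734375 214.484375 12.508410453796387
[ 0.41231064 -0.33167167  0.046     ]
t 24.55 pos [ 0.3958 -0.3445  0.1643] phi 179.78 tilt [ 0.057  0.01  -0.998] gap 0.0555 F [-0.1  0.2 -0.5]
 d_tool(mm) [-22.9  11.7 113.3] spin -0.22009002704407976 q [-0.79  0.02  1.73 -0.03  1.44 -2.35]
```

{"op": "apply_moves", "data": {
  "motion": [
    {"gripper": -0.3, "tx": -0.01, "ty": 0.006, "tz": 0.015, "spin": 0},
    {"gripper": -0.3, "tx": -0.009, "ty": 0.006, "tz": 0.025, "spin": 0},
    {"gripper": -0.3, "tx": 0, "ty": 0, "tz": 0.025, "spin": 0},
    {"gripper": -0.3, "tx": 0, "ty": 0, "tz": 0.025, "spin": 0},
    {"gripper": -0.3, "tx": 0, "ty": 0, "tz": 0.015, "spin": 0},
    {"gripper": -0.3, "tx": 0, "ty": 0, "tz": 0, "spin": 0},
    {"gripper": -0.3, "tx": 0, "ty": 0, "tz": 0, "spin": 0},
    {"gripper": -0.3, "tx": 0, "ty": 0, "tz": 0, "spin": 0}
  ]
}}

```text
validation failed for argument at $.mo...
```

Run:
```python
from h import *
go(.4125,-.3318,.01,180)
```

```text
t 24.55 pos [ 0.3958 -0.3445  0.1643] phi 179.78 tilt [ 0.057  0.01  -0.998] gap 0.0555 F [-0.1  0.2 -0.5]
 d_tool(mm) [-25.4  11.2 153.2] spin -0.22009002704407976 q [-0.79  0.02  1.73 -0.03  1.44 -2.35]
```

Needed exactly 10 rows.

{"op": "apply_moves", "data": {
  "motion": [
    {"gripper": -0.3, "tx": -0.01, "ty": 0.006, "tz": 0.015, "spin": 0},
    {"gripper": -0.3, "tx": -0.009, "ty": 0.006, "tz": 0.025, "spin": 0},
    {"gripper": -0.3, "tx": 0, "ty": 0, "tz": 0.025, "spin": 0},
    {"gripper": -0.3, "tx": 0, "ty": 0, "tz": 0.025, "spin": 0},
    {"gripper": -0.3, "tx": 0, "ty": 0, "tz": 0.015, "spin": 0},
    {"gripper": -0.3, "tx": 0, "ty": 0, "tz": 0, "spin": 0},
    {"gripper": -0.3, "tx": 0, "ty": 0, "tz": 0, "spin": 0},
    {"gripper": -0.3, "tx": 0, "ty": 0, "tz": 0, "spin": 0},
    {"gripper": -0.3, "tx": 0, "ty": 0, "tz": 0, "spin": 0},
    {"gripper": -0.3, "tx": 0, "ty": 0, "tz": 0, "spin": 0}
  ]
}}

```text
time: 25.8
ee_pos: [0.4152, -0.3268, 0.0544]
eef_rot: [-0.001, 1.0, 0.004, -0.027]
force: [-0.5, -0.6, -0.2]
finger_gap: 0.0553
```

Run:
```python
from h import *
go(.4125,-.3318,.01,180)
```

```text
t 25.8 pos [ 0.4152 -0.3268  0.0544] phi -179.88 tilt [ 0.053  0.009 -0.999] gap 0.0553 F [-0.5 -0.6 -0.2]
 d_tool(mm) [ 0.3 -5.4 44.5] spin 0.11670651913800612 q [-0.74  0.14  1.81 -0.03  1.23 -2.3 ]
```

{"op": "apply_moves", "data": {
  "motion": [
    {"gripper": -0.3, "tx": 0, "ty": -0.0045, "tz": 0, "spin": 0},
    {"gripper": -0.3, "tx": 0, "ty": -0.0005, "tz": 0.01, "spin": 0},
    {"gripper": -0.3, "tx": 0, "ty": 0, "tz": 0.012, "spin": 0},
    {"gripper": -0.3, "tx": 0.001, "ty": 0, "tz": 0.012, "spin": 0},
    {"gripper": -0.3, "tx": 0.001, "ty": 0, "tz": 0.006, "spin": 0},
    {"gripper": -0.3, "tx": 0, "ty": 0, "tz": 0, "spin": 0},
    {"gripper": -0.3, "tx": 0, "ty": 0, "tz": 0, "spin": 0},
    {"gripper": -0.3, "tx": 0, "ty": 0, "tz": 0, "spin": 0},
    {"gripper": -0.3, "tx": 0, "ty": 0, "tz": 0, "spin": 0},
    {"gripper": -0.3, "tx": 0, "ty": 0, "tz": 0, "spin": 0}
  ]
}}

```text
time: 27.05
ee_pos: [0.4107, -0.332, 0.0119]
eef_rot: [-0.001, 1.0, 0.004, -0.026]
force: [-0.3, -0.1, -0.5]
finger_gap: 0.0556
```

Run:
```python
from h import *
go(.4125,-.3318,.01,180);look('w12')
```

```text
t 27.05 pos [ 0.4107 -0.332   0.0119] phi -179.91 tilt [ 0.053  0.008 -0.999] gap 0.0556 F [-0.3 -0.1 -0.5]
 d_tool(mm) [-1.9  0.2  1.8] spin 0.09424821762377178 q [-0.76  0.21  1.83 -0.03  1.15 -2.31]
```

View pics/w12.png

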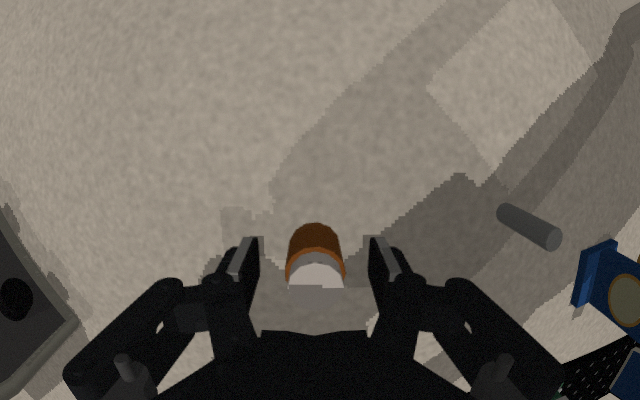

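{"op": "apply_moves", "data": {
  "motion": [
    {"gripper": -0.3, "tx": -0.0015, "ty": 0, "tz": 0.001, "spin": 0},
    {"gripper": 0.6, "tx": 0, "ty": 0, "tz": 0, "spin": 0},
    {"gripper": 0.6, "tx": 0, "ty": 0, "tz": 0, "spin": 0},
    {"gripper": 0.6, "tx": 0, "ty": 0, "tz": 0, "spin": 0},
    {"gripper": 0.6, "tx": 0, "ty": 0, "tz": 0, "spin": 0},
    {"gripper": 0.6, "tx": 0, "ty": 0, "tz": 0, "spin": 0},
    {"gripper": 0.6, "tx": 0, "ty": 0, "tz": -0.015, "spin": 0},
    {"gripper": 0.6, "tx": 0, "ty": 0, "tz": -0.03, "spin": 0},
    {"gripper": 0.6, "tx": 0, "ty": 0, "tz": -0.04, "spin": 0},
    {"gripper": 0.6, "tx": 0, "ty": 0, "tz": -0.03, "spin": 0}
  ]
}}

```text
time: 28.35
ee_pos: [0.417, -0.3315, 0.1287]
eef_rot: [-0.001, 1.0, 0.006, -0.028]
force: [1.1, -0.3, -0.9]
finger_gap: 0.0263
```

Run:
```python
from h import *
go(.6115,-.1112,.05,180);look('w13');rows(.6115,-.1112,.13,180,8)
```

```text
t 28.35 pos [ 0.417  -0.3315  0.1287] phi -179.9 tilt [ 0.057  0.012 -0.998] gap 0.0263 F [ 1.1 -0.3 -0.9]
 d_tool(mm) [-199.1  219.1   70.1] spin 0.10094663866152587 q [-0.75  0.07  1.74 -0.03  1.38 -2.31]
0 [-0.0241  0.0277  0.0004] 0.01
1 [-0.0241  0.0277  0.0004] 0.01
2 [-0.0241  0.0277  0.0004] 0.01
3 [-0.0241  0.0277  0.0004] 0.01
4 [-0.0241  0.0277  0.0004] 0.01
5 [-0.0241  0.0277  0.0004] 0.01
6 [-0.0241  0.0277  0.0004] 0.01
7 [-0.0241  0.0277  0.0004] 0.01
```

View pics/w13.png

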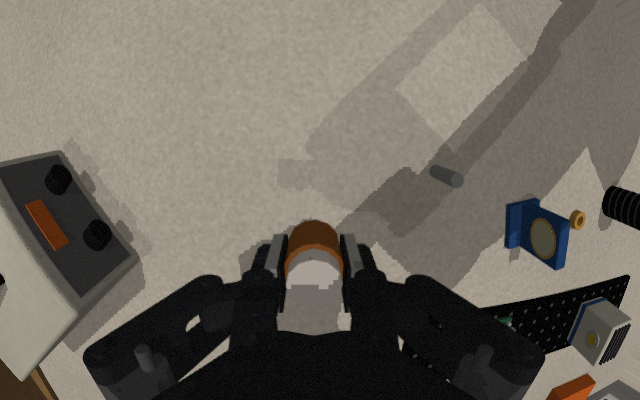

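{"op": "apply_moves", "data": {
  "motion": [
    {"gripper": 0.6, "tx": -0.015, "ty": 0.018, "tz": 0, "spin": 0},
    {"gripper": 0.6, "tx": -0.024, "ty": 0.0275, "tz": 0, "spin": 0},
    {"gripper": 0.6, "tx": -0.024, "ty": 0.0275, "tz": 0, "spin": 0},
    {"gripper": 0.6, "tx": -0.024, "ty": 0.0275, "tz": 0, "spin": 0},
    {"gripper": 0.6, "tx": -0.024, "ty": 0.0275, "tz": 0, "spin": 0},
    {"gripper": 0.6, "tx": -0.024, "ty": 0.0275, "tz": 0, "spin": 0},
    {"gripper": 0.6, "tx": -0.024, "ty": 0.0275, "tz": 0, "spin": 0},
    {"gripper": 0.6, "tx": -0.015, "ty": 0.018, "tz": 0, "spin": 0},
    {"gripper": 0.6, "tx": 0, "ty": 0, "tz": 0, "spin": 0},
    {"gripper": 0.6, "tx": 0, "ty": 0, "tz": 0, "spin": 0}
  ]
}}

```text
time: 29.65
ee_pos: [0.6, -0.1286, 0.1364]
eef_rot: [0.0, 1.0, 0.0, -0.022]
force: [0.3, -1.0, -0.8]
finger_gap: 0.0261
```

Run:
```python
from h import *
go(.6115,-.1112,.06,180)
```

```text
t 29.65 pos [ 0.6    -0.1286  0.1364] phi 179.96 tilt [ 0.043  0.001 -0.999] gap 0.0261 F [ 0.3 -1.  -0.8]
 d_tool(mm) [-14.8  17.3  75.8] spin -0.035607796903519784 q [-0.29  0.27  1.51 -0.01  1.41 -1.86]
```

{"op": "apply_moves", "data": {
  "motion": [
    {"gripper": 0.6, "tx": -0.006, "ty": 0.008, "tz": 0.01, "spin": 0},
    {"gripper": 0.6, "tx": -0.006, "ty": 0.008, "tz": 0.018, "spin": 0},
    {"gripper": 0.6, "tx": 0, "ty": 0, "tz": 0.018, "spin": 0},
    {"gripper": 0.6, "tx": 0, "ty": 0, "tz": 0.016, "spin": 0},
    {"gripper": 0.6, "tx": 0, "ty": 0, "tz": 0.01, "spin": 0},
    {"gripper": 0.6, "tx": 0, "ty": 0, "tz": 0, "spin": 0},
    {"gripper": 0.6, "tx": 0, "ty": 0, "tz": 0, "spin": 0},
    {"gripper": 0.6, "tx": 0, "ty": 0, "tz": 0, "spin": 0},
    {"gripper": 0.6, "tx": 0, "ty": 0, "tz": 0, "spin": 0},
    {"gripper": 0.6, "tx": 0, "ty": 0, "tz": 0, "spin": 0}
  ]
}}

```text
time: 30.9
ee_pos: [0.608, -0.114, 0.0587]
eef_rot: [0.002, 1.0, 0.0, -0.022]
force: [-0.4, 0.2, 0.1]
finger_gap: 0.0262
```

Run:
```python
from h import *
go(.6115,-.1112,.0495,180);look('w14')
```

```text
t 30.9 pos [ 0.608  -0.114   0.0587] phi 179.78 tilt [ 0.044  0.    -0.999] gap 0.0262 F [-0.4  0.2  0.1]
 d_tool(mm) [-3.9  2.8  9.1] spin -0.22311483499322549 q [-0.26  0.36  1.55 -0.01  1.28 -1.83]
```

View pics/w14.png

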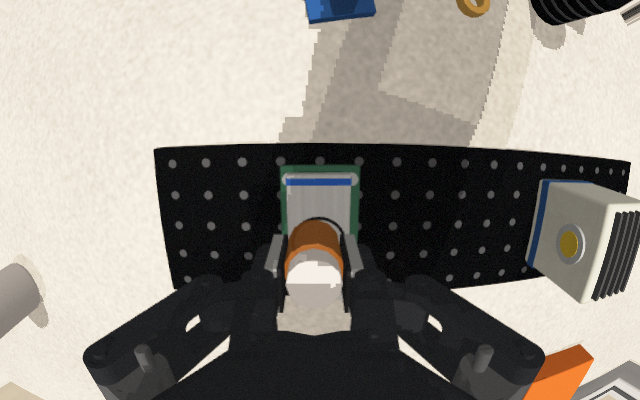

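{"op": "apply_moves", "data": {
  "motion": [
    {"gripper": 0.6, "tx": -0.0035, "ty": 0.0025, "tz": 0.003, "spin": 0},
    {"gripper": 0.6, "tx": 0, "ty": 0, "tz": 0.003, "spin": 0},
    {"gripper": 0.6, "tx": 0, "ty": 0, "tz": 0.0015, "spin": 0},
    {"gripper": 0.6, "tx": 0, "ty": 0, "tz": 0, "spin": 0},
    {"gripper": 0.6, "tx": 0, "ty": 0, "tz": 0, "spin": 0},
    {"gripper": 0.6, "tx": 0, "ty": 0, "tz": 0, "spin": 0},
    {"gripper": 0.6, "tx": 0, "ty": 0, "tz": 0, "spin": 0},
    {"gripper": 0.6, "tx": 0, "ty": 0, "tz": 0, "spin": 0},
    {"gripper": 0.6, "tx": 0, "ty": 0, "tz": 0, "spin": 0},
    {"gripper": 0.6, "tx": 0, "ty": 0, "tz": 0, "spin": 0}
  ]
}}

```text
time: 32.2
ee_pos: [0.6115, -0.1113, 0.0507]
eef_rot: [0.002, 1.0, 0.0, -0.022]
force: [-0.0, -0.6, -1.4]
finger_gap: 0.0264
```

Run:
```python
from h import *
go(.6115,-.1112,.0495,180)
```

```text
t 32.2 pos [ 0.6115 -0.1113  0.0507] phi 179.78 tilt [ 0.044  0.    -0.999] gap 0.0264 F [-0.  -0.6 -1.4]
 d_tool(mm) [-0.1  0.1  1.2] spin -0.22147934379788126 q [-0.26  0.38  1.54 -0.01  1.27 -1.82]
```

{"op": "apply_moves", "data": {
  "motion": [
    {"gripper": 0.6, "tx": 0, "ty": 0, "tz": 0.001, "spin": 0},
    {"gripper": 0.6, "tx": 0, "ty": 0, "tz": 0.0005, "spin": 0},
    {"gripper": 0.6, "tx": 0, "ty": 0, "tz": 0, "spin": 0},
    {"gripper": -0.1, "tx": 0, "ty": 0, "tz": 0, "spin": 0},
    {"gripper": -0.1, "tx": 0, "ty": 0, "tz": 0, "spin": 0},
    {"gripper": -0.1, "tx": 0, "ty": 0, "tz": 0, "spin": 0},
    {"gripper": -0.1, "tx": 0, "ty": 0, "tz": -0.02, "spin": 0},
    {"gripper": -0.1, "tx": 0, "ty": 0, "tz": -0.04, "spin": 0},
    {"gripper": -0.1, "tx": 0, "ty": 0, "tz": -0.04, "spin": 0},
    {"gripper": -0.1, "tx": 0, "ty": 0, "tz": -0.03, "spin": 0}
  ]
}}

```text
time: 33.45
ee_pos: [0.6159, -0.111, 0.184]
eef_rot: [0.002, 1.0, 0.001, -0.024]
force: [0.3, 0.9, -0.2]
finger_gap: 0.0471
```

Run:
```python
from h import *
look('w15');go(.4497,-.098,.16,180)
```

```text
t 33.5 pos [ 0.6181 -0.1115  0.1892] phi 179.78 tilt [ 0.041 -0.    -0.999] gap 0.0474 F [ 1.1 -0.6  4.2]
 d_tool(mm) [167.1  12.9  36.1] spin -0.22205933211486695 q [-0.25  0.27  1.41 -0.01  1.5  -1.82]
```

View pics/w15.png

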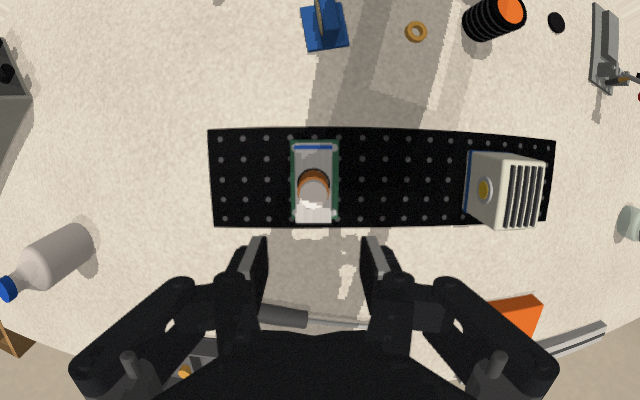

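Run:
```python
from h import *
rows(.4497,-.098,.16,99.3,8);rows(.4497,-.098,.16,99.3,9)
```

```text
0 [0.0211 0.0016 0.0037] 10.06
1 [ 0.021  -0.0021  0.0037] 10.06
2 [ 0.0203 -0.0057  0.0037] 10.06
3 [ 0.019  -0.0092  0.0037] 10.06
4 [ 0.0171 -0.0124  0.0037] 10.06
5 [ 0.0147 -0.0152  0.0037] 10.06
6 [ 0.0118 -0.0175  0.0037] 10.06
7 [ 0.0086 -0.0193  0.0037] 10.06
0 [0.0187 0.0014 0.0032] 8.94
1 [ 0.0187 -0.0015  0.0032] 8.94
2 [ 0.0183 -0.0044  0.0032] 8.94
3 [ 0.0173 -0.0072  0.0032] 8.94
4 [ 0.016  -0.0098  0.0032] 8.94
5 [ 0.0143 -0.0122  0.0032] 8.94
6 [ 0.0122 -0.0142  0.0032] 8.94
7 [ 0.0099 -0.016   0.0032] 8.94
8 [ 0.0073 -0.0173  0.0032] 8.94
```

{"op": "apply_moves", "data": {
  "motion": [
    {"gripper": -0.8, "tx": 0.021, "ty": 0.0015, "tz": 0.004, "spin": 10},
    {"gripper": -0.8, "tx": 0.021, "ty": -0.002, "tz": 0.004, "spin": 10},
    {"gripper": -0.8, "tx": 0.0205, "ty": -0.0055, "tz": 0.004, "spin": 10},
    {"gripper": -0.8, "tx": 0.019, "ty": -0.009, "tz": 0.004, "spin": 10},
    {"gripper": -0.8, "tx": 0.017, "ty": -0.0125, "tz": 0.004, "spin": 10},
    {"gripper": -0.8, "tx": 0.0145, "ty": -0.015, "tz": 0.004, "spin": 10},
    {"gripper": -0.8, "tx": 0.012, "ty": -0.0175, "tz": 0.004, "spin": 10},
    {"gripper": -0.8, "tx": 0.0085, "ty": -0.0195, "tz": 0.004, "spin": 10},
    {"gripper": -0.8, "tx": 0, "ty": 0, "tz": 0, "spin": 0},
    {"gripper": -0.8, "tx": 0, "ty": 0, "tz": 0, "spin": 0}
  ]
}}

```text
time: 34.75
ee_pos: [0.4506, -0.0965, 0.1796]
eef_rot: [0.66, 0.752, -0.008, -0.004]
force: [0.4, 0.6, -0.7]
finger_gap: 0.0769
```

Run:
```python
from h import *
look('w16');go(.4497,-.098,.1,99.3)
```

```text
t 34.8 pos [ 0.4507 -0.0965  0.1795] phi 97.43 tilt [-0.005 -0.018 -1.   ] gap 0.0767 F [ 0.6  0.3 -0.3]
 d_tool(mm) [-1.   0.3 79.5] spin -1.8683798890137382 q [-0.31 -0.21  1.91 -0.01  1.45 -0.44]
```

View pics/w16.png

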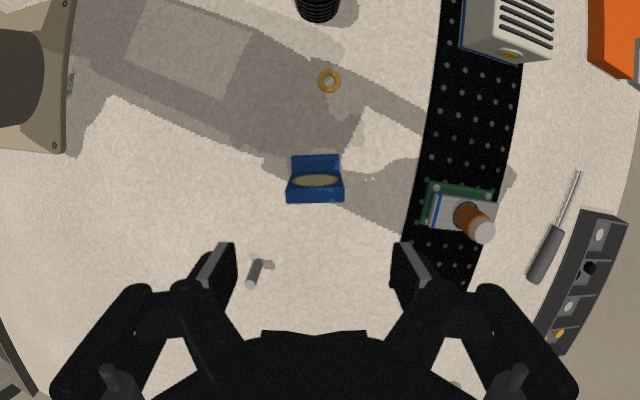

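Run:
```python
from h import *
im,p=load('w16');save('w16z.png',cv2.resize(im[145:215,275:355],None,fx=8,fy=8,interpolation=cv2.INTER_CUBIC))
```

```text
(no output)
```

View pics/w16z.png

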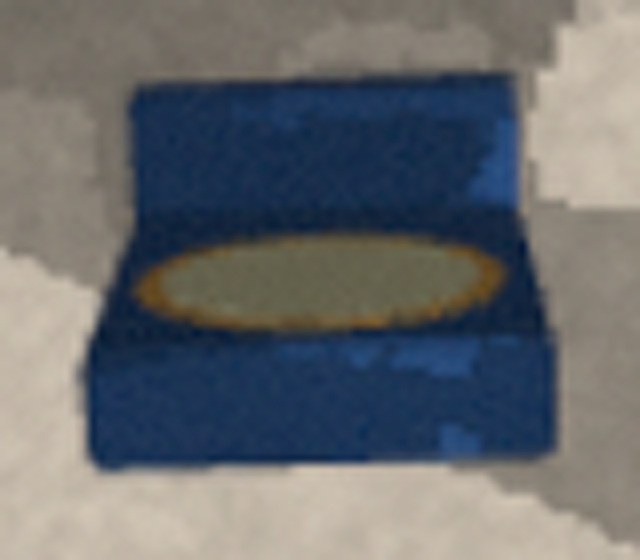

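Run:
```python
from h import *
im,p=load('w16')
f=lambda x,y:(275+x/8-.44,145+y/8-.44)
L=[plane('wrist',*f(*q),.076,p)[:2] for q in((92,350),(548,336),(555,455),(97,468))]
print(np.round(L,4),np.mean(L,0).round(4))
for a,b in((0,1),(3,2)):
    d=L[b]-L[a];print(np.linalg.norm(d).round(4),np.degrees(np.arctan2(d[1],d[0])).round(2))
F=[plane('wrist',*f(*q),.010,p)[:2] for q in((133,88),(515,76))];d=F[1]-F[0];print(np.round(F,4),np.linalg.norm(d),np.degrees(np.arctan2(d[1],d[0])))
n=np.array([-d[1],d[0]])/np.linalg.norm(d);print('c from foot',np.mean(F,0)-n*.022)
```

```text
[[ 0.425  -0.0963]
 [ 0.4715 -0.0885]
 [ 0.4742 -0.1011]
 [ 0.4268 -0.109 ]] [ 0.4494 -0.0987]
0.0472 9.55
0.0481 9.49
[[ 0.4216 -0.0805]
 [ 0.4698 -0.0725]] 0.04877246946632964 9.465559944889629
c from foot [ 0.44931843 -0.09820497]
```

{"op": "apply_moves", "data": {
  "motion": [
    {"gripper": -0.8, "tx": -0.001, "ty": 0, "tz": 0.02, "spin": -2},
    {"gripper": -0.8, "tx": -0.001, "ty": 0, "tz": 0.03, "spin": 0},
    {"gripper": -0.8, "tx": 0, "ty": 0, "tz": 0.025, "spin": 0},
    {"gripper": -0.8, "tx": 0, "ty": 0, "tz": 0.012, "spin": 0},
    {"gripper": -0.8, "tx": 0, "ty": 0, "tz": 0, "spin": 0},
    {"gripper": -0.8, "tx": 0, "ty": 0, "tz": 0, "spin": 0},
    {"gripper": -0.8, "tx": 0, "ty": 0, "tz": 0, "spin": 0},
    {"gripper": -0.8, "tx": 0, "ty": 0, "tz": 0, "spin": 0},
    {"gripper": -0.8, "tx": 0, "ty": 0, "tz": 0, "spin": 0},
    {"gripper": -0.8, "tx": 0, "ty": 0, "tz": 0, "spin": 0}
  ]
}}

```text
time: 36.05
ee_pos: [0.4566, -0.1008, 0.0965]
eef_rot: [0.642, 0.767, -0.006, 0.0]
force: [0.1, -0.1, -0.1]
finger_gap: 0.0771
```

Run:
```python
from h import *
go(.4493,-.0985,.04,99.5)
```

```text
t 36.05 pos [ 0.4566 -0.1008  0.0965] phi 100.18 tilt [-0.008 -0.01  -1.   ] gap 0.0771 F [ 0.1 -0.1 -0.1]
 d_tool(mm) [ 4.1 -6.3 56.6] spin 0.6762143211825844 q [-0.32 -0.12  1.99 -0.01  1.27 -0.49]
```

Tilt is now small (0.6°). Correct sideways, then go down.

{"op": "apply_moves", "data": {
  "motion": [
    {"gripper": -0.8, "tx": 0.002, "ty": -0.004, "tz": 0, "spin": 0.6},
    {"gripper": -0.8, "tx": 0.002, "ty": -0.004, "tz": 0.006, "spin": 0},
    {"gripper": -0.8, "tx": 0, "ty": -0.001, "tz": 0.014, "spin": 0},
    {"gripper": -0.8, "tx": 0, "ty": -0.001, "tz": 0.014, "spin": 0},
    {"gripper": -0.8, "tx": 0, "ty": 0, "tz": 0.012, "spin": 0},
    {"gripper": -0.8, "tx": 0, "ty": 0, "tz": 0.006, "spin": 0},
    {"gripper": -0.8, "tx": 0, "ty": 0, "tz": 0, "spin": 0},
    {"gripper": -0.8, "tx": 0, "ty": 0, "tz": 0, "spin": 0},
    {"gripper": -0.8, "tx": 0, "ty": 0, "tz": 0, "spin": 0},
    {"gripper": -0.8, "tx": 0, "ty": 0, "tz": 0, "spin": 0}
  ]
}}

```text
time: 37.3
ee_pos: [0.4444, -0.0988, 0.0404]
eef_rot: [0.646, 0.763, -0.007, -0.0]
force: [0.3, -0.2, 1.0]
finger_gap: 0.0772
```

Run:
```python
from h import *
look('w17');go(.4493,-.0985,.038,99.5)
```

```text
t 37.35 pos [ 0.4444 -0.0988  0.0404] phi 99.53 tilt [-0.008 -0.01  -1.   ] gap 0.0766 F [ 0.1 -0.5  0.6]
 d_tool(mm) [-0.4  4.9  2.4] spin 0.031249129023478872 q [-0.32 -0.07  2.06 -0.01  1.16 -0.48]
```

View pics/w17.png

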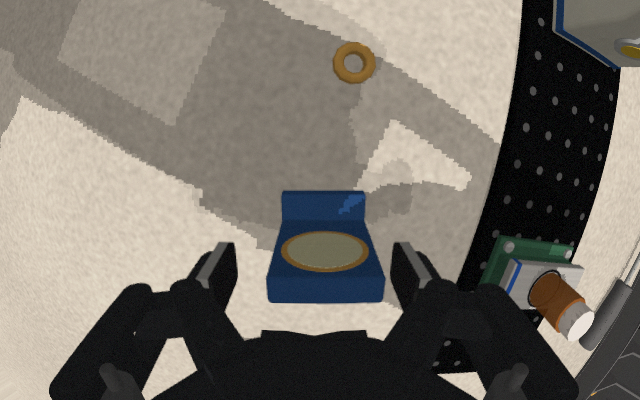

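{"op": "apply_moves", "data": {
  "motion": [
    {"gripper": -0.8, "tx": 0, "ty": 0.0045, "tz": 0.002, "spin": 0},
    {"gripper": -0.8, "tx": 0, "ty": 0, "tz": 0, "spin": 0},
    {"gripper": 0.3, "tx": 0, "ty": 0, "tz": 0, "spin": 0},
    {"gripper": 0.3, "tx": 0, "ty": 0, "tz": 0, "spin": 0},
    {"gripper": 0.3, "tx": 0, "ty": 0, "tz": 0, "spin": 0},
    {"gripper": 0.3, "tx": 0, "ty": 0, "tz": 0, "spin": 0},
    {"gripper": 0.3, "tx": 0, "ty": 0, "tz": 0, "spin": 0},
    {"gripper": 0.3, "tx": 0, "ty": 0, "tz": 0, "spin": 0},
    {"gripper": 0.3, "tx": 0, "ty": 0, "tz": 0, "spin": 0},
    {"gripper": 0.3, "tx": 0, "ty": 0, "tz": 0, "spin": 0}
  ]
}}

```text
time: 38.6
ee_pos: [0.4497, -0.0982, 0.0388]
eef_rot: [0.646, 0.763, -0.006, 0.0]
force: [-0.4, 0.6, -0.8]
finger_gap: 0.049
```

Run:
```python
from h import *
go(.612,-.0105,.19,90)
```

```text
t 38.6 pos [ 0.4497 -0.0982  0.0388] phi 99.53 tilt [-0.009 -0.009 -1.   ] gap 0.049 F [-0.4  0.6 -0.8]
 d_tool(mm) [  58.3  173.1 -153.3] spin 9.532670540452585 q [-0.32 -0.05  2.05 -0.01  1.15 -0.48]
```

{"op": "apply_moves", "data": {
  "motion": [
    {"gripper": 0.3, "tx": 0, "ty": 0, "tz": -0.015, "spin": 0},
    {"gripper": 0.3, "tx": 0, "ty": 0, "tz": -0.025, "spin": 0},
    {"gripper": 0.3, "tx": 0.01, "ty": 0.002, "tz": -0.025, "spin": 0},
    {"gripper": 0.3, "tx": 0.018, "ty": 0.003, "tz": -0.01, "spin": 0},
    {"gripper": 0.3, "tx": 0.02, "ty": 0.003, "tz": 0, "spin": 0},
    {"gripper": 0.3, "tx": 0.02, "ty": 0.003, "tz": 0, "spin": 0},
    {"gripper": 0.3, "tx": 0.015, "ty": 0.003, "tz": 0, "spin": 0},
    {"gripper": 0.3, "tx": 0, "ty": 0, "tz": 0, "spin": 3},
    {"gripper": 0.3, "tx": 0, "ty": 0, "tz": 0, "spin": 4},
    {"gripper": 0.3, "tx": 0, "ty": 0, "tz": 0, "spin": 2.5}
  ]
}}

```text
time: 39.85
ee_pos: [0.4511, -0.0102, 0.1228]
eef_rot: [0.709, 0.706, -0.005, 0.002]
force: [-0.1, 0.3, -0.8]
finger_gap: 0.049
```

Run:
```python
from h import *
go(.612,-.0105,.1,89.9);look('w18')
```

```text
t 39.85 pos [ 0.4511 -0.0102  0.1228] phi 89.75 tilt [-0.011 -0.004 -1.   ] gap 0.049 F [-0.1  0.3 -0.8]
 d_tool(mm) [  0.6 161.   22.2] spin -0.15455384049994336 q [-0.13 -0.2   2.01 -0.01  1.33 -0.12]
```

View pics/w18.png

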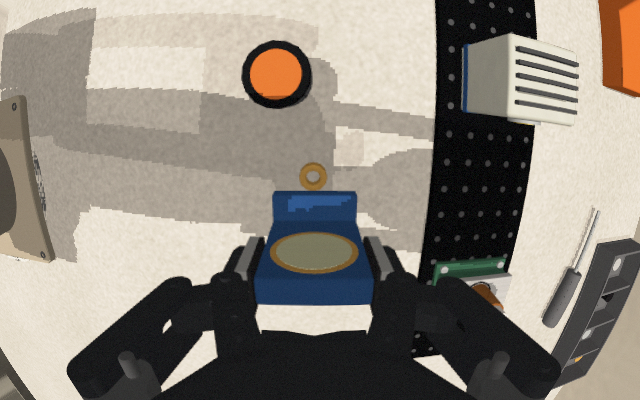

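{"op": "apply_moves", "data": {
  "motion": [
    {"gripper": 0.3, "tx": 0, "ty": 0.012, "tz": 0, "spin": 0},
    {"gripper": 0.3, "tx": 0, "ty": 0.023, "tz": 0, "spin": 0},
    {"gripper": 0.3, "tx": 0, "ty": 0.023, "tz": 0, "spin": 0},
    {"gripper": 0.3, "tx": 0, "ty": 0.023, "tz": 0, "spin": 0},
    {"gripper": 0.3, "tx": 0, "ty": 0.023, "tz": 0, "spin": 0},
    {"gripper": 0.3, "tx": 0, "ty": 0.023, "tz": 0, "spin": 0},
    {"gripper": 0.3, "tx": 0, "ty": 0.015, "tz": 0.005, "spin": 0},
    {"gripper": 0.3, "tx": 0, "ty": 0.005, "tz": 0.01, "spin": 0},
    {"gripper": 0.3, "tx": 0, "ty": 0, "tz": 0, "spin": 0},
    {"gripper": 0.3, "tx": 0, "ty": 0, "tz": 0, "spin": 0}
  ]
}}

```text
time: 41.15
ee_pos: [0.6079, -0.0109, 0.1061]
eef_rot: [0.707, 0.708, -0.005, 0.003]
force: [0.2, -0.9, -1.3]
finger_gap: 0.0493
```

Run:
```python
from h import *
go(.612,-.0105,.05,89.9);look('w19')
```

```text
t 41.15 pos [ 0.6079 -0.0109  0.1061] phi 90.08 tilt [-0.011 -0.003 -1.   ] gap 0.0493 F [ 0.2 -0.9 -1.3]
 d_tool(mm) [ 1.   4.3 56.1] spin 0.17950650065256468 q [-0.1   0.24  1.59 -0.01  1.31 -0.09]
```

View pics/w19.png

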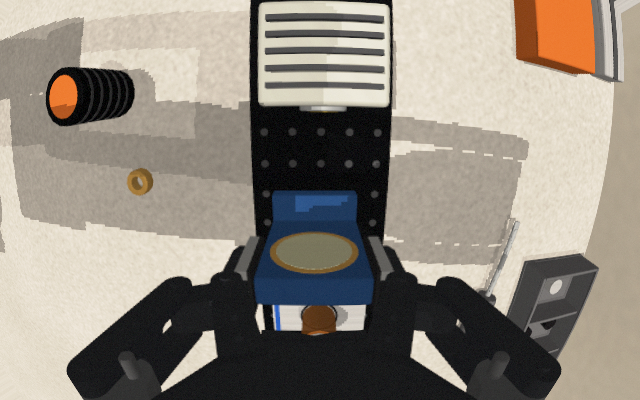

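Run:
```python
from h import *
im,p=load('w19')
g=cv2.cvtColor(im,cv2.COLOR_RGB2GRAY)
for v in (125,145,180,195,210,225):
    row=g[v].astype(int);L=[u for u in range(235,275) if row[u]<45 ];Rr=[u for u in range(370,410) if row[u]<45]
    if L and Rr: print(v,L[0],Rr[-1],plane('wrist',L[0]-.5,v,.01,p)[:2].round(4),plane('wrist',Rr[-1]+.5,v,.01,p)[:2].round(4))
for q in((258,104),(390,106)):print('lamp top',plane('wrist',*q,.091,p)[:2].round(4))
for q in((273,305),(0,0)):pass
```

```text
125 251 390 [0.558  0.0454] [0.6668 0.0459]
145 251 388 [0.5574 0.0296] [0.6659 0.03  ]
180 253 387 [0.5578 0.0012] [0.6667 0.0014]
195 254 385 [ 0.5579 -0.0115] [ 0.6659 -0.0113]
210 255 384 [ 0.558  -0.0245] [ 0.666  -0.0244]
225 256 383 [ 0.5579 -0.038 ] [ 0.6662 -0.038 ]
lamp top [0.5789 0.0622]
lamp top [0.646  0.0617]
```

{"op": "apply_moves", "data": {
  "motion": [
    {"gripper": 0.3, "tx": 0.001, "ty": 0.003, "tz": 0.005, "spin": 0.1},
    {"gripper": 0.3, "tx": 0, "ty": 0, "tz": 0.012, "spin": 0},
    {"gripper": 0.3, "tx": 0, "ty": 0, "tz": 0.015, "spin": 0},
    {"gripper": 0.3, "tx": 0, "ty": 0, "tz": 0.01, "spin": 0},
    {"gripper": 0.3, "tx": 0, "ty": 0, "tz": 0.005, "spin": 0},
    {"gripper": 0.3, "tx": 0, "ty": 0, "tz": 0, "spin": 0},
    {"gripper": 0.3, "tx": 0, "ty": 0, "tz": 0, "spin": 0},
    {"gripper": 0.3, "tx": 0, "ty": 0, "tz": 0, "spin": 0},
    {"gripper": 0.3, "tx": 0, "ty": 0, "tz": 0, "spin": 0},
    {"gripper": 0.3, "tx": 0, "ty": 0, "tz": 0, "spin": 0}
  ]
}}

```text
time: 42.45
ee_pos: [0.6106, -0.0104, 0.0567]
eef_rot: [0.707, 0.707, -0.005, 0.003]
force: [-1.0, 0.2, -1.3]
finger_gap: 0.0494
```

Run:
```python
from h import *
go(.6122,-.0095,.0488,90)
```

```text
t 42.45 pos [ 0.6106 -0.0104  0.0567] phi 89.97 tilt [-0.011 -0.002 -1.   ] gap 0.0494 F [-1.   0.2 -1.3]
 d_tool(mm) [0.9 1.6 7.9] spin -0.031015882412106066 q [-0.09  0.31  1.62 -0.01  1.22 -0.09]
```

{"op": "apply_moves", "data": {
  "motion": [
    {"gripper": 0.3, "tx": 0.001, "ty": 0.0015, "tz": 0.003, "spin": 0},
    {"gripper": 0.3, "tx": 0, "ty": 0, "tz": 0.003, "spin": 0},
    {"gripper": 0.3, "tx": 0, "ty": 0, "tz": 0.0015, "spin": 0},
    {"gripper": 0.3, "tx": 0, "ty": 0, "tz": 0.001, "spin": 0},
    {"gripper": 0.3, "tx": 0, "ty": 0, "tz": 0.001, "spin": 0},
    {"gripper": 0.3, "tx": 0, "ty": 0, "tz": 0.0005, "spin": 0},
    {"gripper": 0.3, "tx": 0, "ty": 0, "tz": 0, "spin": 0},
    {"gripper": 0.3, "tx": 0, "ty": 0, "tz": 0, "spin": 0},
    {"gripper": 0.3, "tx": 0, "ty": 0, "tz": 0, "spin": 0},
    {"gripper": 0.3, "tx": 0, "ty": 0, "tz": 0, "spin": 0}
  ]
}}

```text
time: 43.7
ee_pos: [0.6126, -0.0094, 0.049]
eef_rot: [0.707, 0.707, -0.004, 0.003]
force: [-1.2, 0.6, 3.2]
finger_gap: 0.049
```

Run:
```python
from h import *
go(.6122,-.0095,.0488,90)
```

```text
t 43.7 pos [ 0.6126 -0.0094  0.049 ] phi 89.98 tilt [-0.011 -0.001 -1.   ] gap 0.049 F [-1.2  0.6  3.2]
 d_tool(mm) [-0.1 -0.4  0.2] spin -0.024329716410989022 q [-0.09  0.32  1.62 -0.01  1.21 -0.09]
```

{"op": "apply_moves", "data": {
  "motion": [
    {"gripper": -0.7, "tx": 0, "ty": 0, "tz": 0, "spin": 0},
    {"gripper": -0.7, "tx": 0, "ty": 0, "tz": 0, "spin": 0},
    {"gripper": -0.7, "tx": 0, "ty": 0, "tz": 0, "spin": 0},
    {"gripper": -0.7, "tx": 0, "ty": 0, "tz": 0, "spin": 0},
    {"gripper": -0.7, "tx": 0, "ty": 0, "tz": -0.02, "spin": 0},
    {"gripper": -0.7, "tx": 0, "ty": 0, "tz": -0.035, "spin": 0},
    {"gripper": -0.7, "tx": 0, "ty": 0, "tz": -0.04, "spin": 0},
    {"gripper": -0.7, "tx": 0, "ty": 0, "tz": -0.04, "spin": 0},
    {"gripper": -0.7, "tx": 0, "ty": 0, "tz": -0.02, "spin": 0},
    {"gripper": -0.7, "tx": 0, "ty": 0, "tz": 0, "spin": 0}
  ]
}}

```text
time: 44.95
ee_pos: [0.6139, -0.0077, 0.2166]
eef_rot: [0.707, 0.707, -0.002, 0.006]
force: [-0.3, -0.8, -0.2]
finger_gap: 0.0727
```

Run:
```python
from h import *
go(.428,.081,.18,180);im,p=look('w20');save('w20z.png',cv2.resize(im[80:250,230:410],None,fx=3.5,fy=3.5,interpolation=cv2.INTER_CUBIC))
rows(.428,.081,.18,180,9)
```

```text
t 44.95 pos [ 0.6139 -0.0077  0.2166] phi 89.97 tilt [-0.012  0.005 -1.   ] gap 0.0727 F [-0.3 -0.8 -0.2]
 d_tool(mm) [  89.  -186.1   34.6] spin -90.02568680627382 q [-0.09  0.17  1.47 -0.01  1.49 -0.09]
0 [ 0.0098 -0.0206  0.0039] -10.0
1 [ 0.0133 -0.0186  0.0039] -10.0
2 [ 0.0163 -0.016   0.0039] -10.0
3 [ 0.0188 -0.0129  0.0039] -10.0
4 [ 0.0208 -0.0095  0.0039] -10.0
5 [ 0.0221 -0.0057  0.0039] -10.0
6 [ 0.0228 -0.0018  0.0039] -10.0
7 [0.0227 0.0022 0.0039] -10.0
8 [0.022  0.0061 0.0039] -10.0
```

View pics/w20z.png

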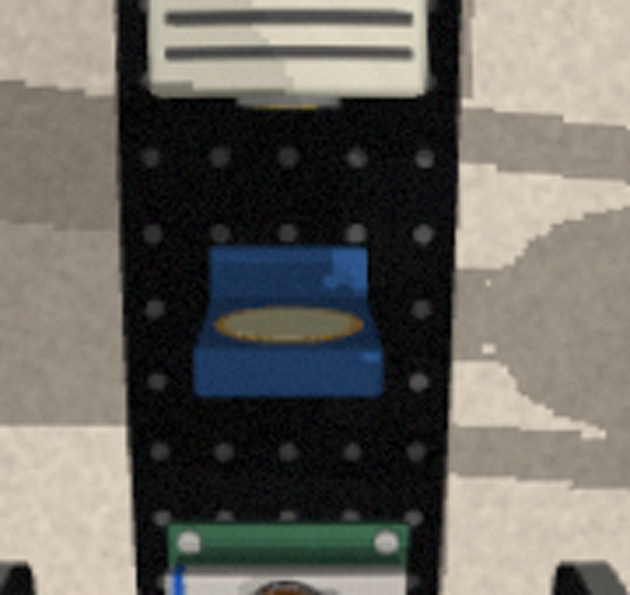

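Run:
```python
from h import *
im,p=load('w20')
f=lambda x,y:(230+x/3.5-.36,80+y/3.5-.36)
a,b=[plane('wrist',*f(*q),.020,p)[:2] for q in((210,248),(367,247))];print('lens foot +y edge',a,b)
T=[plane('wrist',*f(*q),.086,p)[:2] for q in((194,346),(384,346),(384,396),(195,397))];print('frame top',np.round(T,4),np.mean(T,0))
a,b=[plane('wrist',*f(*q),.016,p)[:2] for q in((168,523),(410,523))];print('stand foot edge',a,b)
a,b=[plane('wrist',*f(*q),.091,p)[:2] for q in((150,96),(428,97))];print('lamp edge',a,b)
```

```text
lens foot +y edge [0.58774212 0.01162521] [0.63731066 0.01184985]
frame top [[ 0.5879 -0.0034]
 [ 0.6373 -0.0035]
 [ 0.6376 -0.0171]
 [ 0.5878 -0.0172]] [ 0.6126377  -0.01029102]
stand foot edge [ 0.57065793 -0.08440061] [ 0.65437706 -0.0846183 ]
lamp edge [0.57865849 0.0614121 ] [0.64669816 0.0610587 ]
```

{"op": "apply_moves", "data": {
  "motion": [
    {"gripper": -0.7, "tx": 0.008, "ty": -0.018, "tz": 0.003, "spin": 0},
    {"gripper": -0.7, "tx": 0.0125, "ty": -0.026, "tz": 0.004, "spin": 0},
    {"gripper": -0.7, "tx": 0.0125, "ty": -0.026, "tz": 0.004, "spin": 0},
    {"gripper": -0.7, "tx": 0.0125, "ty": -0.026, "tz": 0.004, "spin": 0},
    {"gripper": -0.7, "tx": 0.0125, "ty": -0.026, "tz": 0.004, "spin": 0},
    {"gripper": -0.7, "tx": 0.0125, "ty": -0.026, "tz": 0.004, "spin": 0},
    {"gripper": -0.7, "tx": 0.0125, "ty": -0.026, "tz": 0.004, "spin": 0},
    {"gripper": -0.7, "tx": 0.005, "ty": -0.01, "tz": 0.002, "spin": 0},
    {"gripper": -0.7, "tx": 0, "ty": 0, "tz": 0, "spin": 0},
    {"gripper": -0.7, "tx": 0, "ty": 0, "tz": 0, "spin": 0}
  ]
}}

```text
time: 46.25
ee_pos: [0.4181, 0.0817, 0.1733]
eef_rot: [0.707, 0.707, -0.009, -0.0]
force: [0.5, -0.8, -0.4]
finger_gap: 0.0726
```

Run:
```python
from h import *
go(.428,.081,.09,90);im,p=look('w21')
m=mask(im,(3,170,150),(20,255,255),(200,100,430,330));c=max(cv2.findContours(m,0,2)[0],key=cv2.contourArea);e=cv2.fitEllipse(c);q=plane('wrist',*e[0],.072,p);print(e,q)
go(q[0],q[1],.09,90)
```

```text
t 46.25 pos [0.4181 0.0817 0.1733] phi 89.94 tilt [-0.012 -0.013 -1.   ] gap 0.0726 F [ 0.5 -0.8 -0.4]
 d_tool(mm) [ 0.3 11.  83.2] spin -0.056806958327825896 q [ 0.08 -0.31  2.01 -0.01  1.46  0.08]
((326.76239013671875, 192.32725524902344), (34.81487274169922, 35.652427673339844), 96.20655822753906) [0.42690167 0.08176539 0.072     ]
t 46.3 pos [0.4181 0.0817 0.1733] phi 89.93 tilt [-0.012 -0.013 -1.   ] gap 0.0727 F [0.3 0.  0.1]
 d_tool(mm) [ 1.1  9.9 83.2] spin -0.07123331695257207 q [ 0.08 -0.31  2.01 -0.01  1.46  0.08]
```

View pics/w21.png

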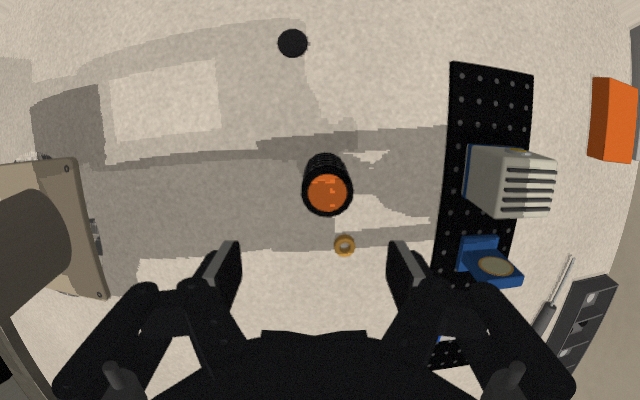

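{"op": "apply_moves", "data": {
  "motion": [
    {"gripper": -0.7, "tx": 0.001, "ty": 0.005, "tz": 0.01, "spin": 0},
    {"gripper": -0.7, "tx": 0, "ty": 0.003, "tz": 0.025, "spin": 0},
    {"gripper": -0.7, "tx": 0, "ty": 0, "tz": 0.025, "spin": 0},
    {"gripper": -0.7, "tx": 0, "ty": 0, "tz": 0.015, "spin": 0},
    {"gripper": -0.7, "tx": 0, "ty": 0, "tz": 0, "spin": 0},
    {"gripper": -0.7, "tx": 0, "ty": 0, "tz": 0, "spin": 0},
    {"gripper": -0.7, "tx": 0, "ty": 0, "tz": 0, "spin": 0},
    {"gripper": -0.7, "tx": 0, "ty": 0, "tz": 0, "spin": 0},
    {"gripper": -0.7, "tx": 0, "ty": 0, "tz": 0, "spin": 0},
    {"gripper": -0.7, "tx": 0, "ty": 0, "tz": 0, "spin": 0}
  ]
}}

```text
time: 47.55
ee_pos: [0.4307, 0.0809, 0.0978]
eef_rot: [0.708, 0.706, -0.007, 0.002]
force: [-0.3, -0.3, 0.1]
finger_gap: 0.0725
```

Run:
```python
from h import *
go(.4272,.0815,.034,90)
```

```text
t 47.55 pos [0.4307 0.0809 0.0978] phi 89.79 tilt [-0.012 -0.007 -1.   ] gap 0.0725 F [-0.3 -0.3  0.1]
 d_tool(mm) [ 1.4 -3.  63.8] spin -0.20574207813658063 q [ 0.08 -0.2   2.06 -0.01  1.29  0.08]
```

{"op": "apply_moves", "data": {
  "motion": [
    {"gripper": -0.7, "tx": 0.001, "ty": -0.003, "tz": 0.005, "spin": 0},
    {"gripper": -0.7, "tx": 0, "ty": -0.001, "tz": 0.015, "spin": 0},
    {"gripper": -0.7, "tx": 0, "ty": 0, "tz": 0.018, "spin": 0},
    {"gripper": -0.7, "tx": 0, "ty": 0, "tz": 0.014, "spin": 0},
    {"gripper": -0.7, "tx": 0, "ty": 0, "tz": 0.006, "spin": 0},
    {"gripper": -0.7, "tx": 0, "ty": 0, "tz": 0, "spin": 0},
    {"gripper": -0.7, "tx": 0, "ty": 0, "tz": 0, "spin": 0},
    {"gripper": -0.7, "tx": 0, "ty": 0, "tz": 0, "spin": 0},
    {"gripper": -0.7, "tx": 0, "ty": 0, "tz": 0, "spin": 0},
    {"gripper": -0.7, "tx": 0, "ty": 0, "tz": 0, "spin": 0}
  ]
}}

```text
time: 48.8
ee_pos: [0.4259, 0.0813, 0.0363]
eef_rot: [0.708, 0.706, -0.006, 0.002]
force: [0.5, 1.3, 1.1]
finger_gap: 0.0726
```

Run:
```python
from h import *
go(.4272,.0815,.034,90);look('w22')
```

```text
t 48.8 pos [0.4259 0.0813 0.0363] phi 89.8 tilt [-0.012 -0.006 -1.   ] gap 0.0726 F [0.5 1.3 1.1]
 d_tool(mm) [0.2 1.3 2.3] spin -0.19800622178064486 q [ 0.08 -0.12  2.12 -0.01  1.16  0.09]
```

View pics/w22.png

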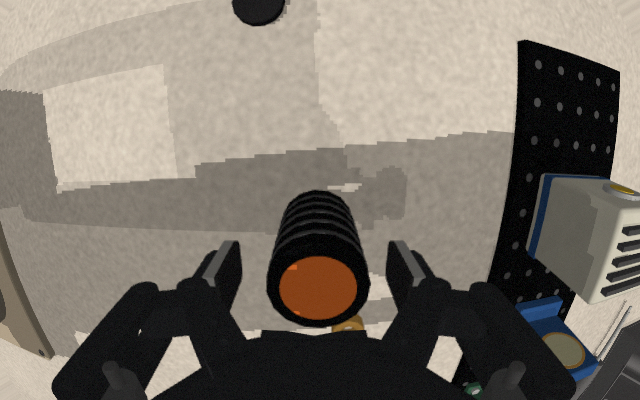

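{"op": "apply_moves", "data": {
  "motion": [
    {"gripper": -0.7, "tx": 0, "ty": 0.001, "tz": 0.001, "spin": 0},
    {"gripper": 0.4, "tx": 0, "ty": 0, "tz": 0, "spin": 0},
    {"gripper": 0.4, "tx": 0, "ty": 0, "tz": 0, "spin": 0},
    {"gripper": 0.4, "tx": 0, "ty": 0, "tz": 0, "spin": 0},
    {"gripper": 0.4, "tx": 0, "ty": 0, "tz": 0, "spin": 0},
    {"gripper": 0.4, "tx": 0, "ty": 0, "tz": 0, "spin": 0},
    {"gripper": 0.4, "tx": 0, "ty": 0, "tz": 0, "spin": 0},
    {"gripper": 0.4, "tx": 0, "ty": 0, "tz": 0, "spin": 0},
    {"gripper": 0.4, "tx": 0, "ty": 0, "tz": 0, "spin": 0},
    {"gripper": 0.4, "tx": 0, "ty": 0, "tz": 0, "spin": 0}
  ]
}}

```text
time: 50.1
ee_pos: [0.4274, 0.0813, 0.0357]
eef_rot: [0.708, 0.706, -0.006, 0.002]
force: [0.1, 0.6, 0.0]
finger_gap: 0.0428
```

Run:
```python
from h import *
go(.612,-.1965,.11,90)
```

```text
t 50.1 pos [0.4274 0.0813 0.0357] phi 89.8 tilt [-0.012 -0.006 -1.   ] gap 0.0428 F [0.1 0.6 0. ]
 d_tool(mm) [-278.   185.2  -72.1] spin -0.19943971952338302 q [ 0.08 -0.12  2.11 -0.01  1.15  0.09]
```

{"op": "apply_moves", "data": {
  "motion": [
    {"gripper": 0.4, "tx": 0, "ty": 0, "tz": -0.015, "spin": 0},
    {"gripper": 0.4, "tx": 0, "ty": 0, "tz": -0.025, "spin": 0},
    {"gripper": 0.4, "tx": -0.015, "ty": 0, "tz": -0.025, "spin": 0},
    {"gripper": 0.4, "tx": -0.03, "ty": 0, "tz": -0.01, "spin": 0},
    {"gripper": 0.4, "tx": -0.035, "ty": 0, "tz": 0, "spin": 0},
    {"gripper": 0.4, "tx": -0.035, "ty": 0, "tz": 0, "spin": 0},
    {"gripper": 0.4, "tx": -0.035, "ty": 0, "tz": 0, "spin": 0},
    {"gripper": 0.4, "tx": -0.035, "ty": 0, "tz": 0, "spin": 0},
    {"gripper": 0.4, "tx": -0.035, "ty": 0, "tz": 0, "spin": 0},
    {"gripper": 0.4, "tx": -0.025, "ty": 0, "tz": 0, "spin": 0}
  ]
}}

```text
time: 51.35
ee_pos: [0.4268, -0.1688, 0.1239]
eef_rot: [0.707, 0.707, -0.006, 0.004]
force: [0.2, -0.0, -2.1]
finger_gap: 0.0426
```

Run:
```python
from h import *
go(.612,-.1965,.11,90)
```

```text
t 51.35 pos [ 0.4268 -0.1688  0.1239] phi 90.06 tilt [-0.013 -0.003 -1.   ] gap 0.0426 F [ 0.2 -0.  -2.1]
 d_tool(mm) [-27.7 185.2  13.8] spin 0.05504528189806024 q [-0.48 -0.18  2.   -0.01  1.33 -0.48]
```

{"op": "apply_moves", "data": {
  "motion": [
    {"gripper": 0.4, "tx": -0.01, "ty": 0.012, "tz": 0, "spin": 0},
    {"gripper": 0.4, "tx": -0.008, "ty": 0.024, "tz": 0, "spin": 0},
    {"gripper": 0.4, "tx": -0.004, "ty": 0.025, "tz": 0, "spin": 0},
    {"gripper": 0.4, "tx": 0, "ty": 0.025, "tz": 0, "spin": 0},
    {"gripper": 0.4, "tx": 0, "ty": 0.025, "tz": 0, "spin": 0},
    {"gripper": 0.4, "tx": 0, "ty": 0.025, "tz": 0, "spin": 0},
    {"gripper": 0.4, "tx": 0, "ty": 0.022, "tz": 0.005, "spin": 0},
    {"gripper": 0.4, "tx": 0, "ty": 0.01, "tz": 0.012, "spin": 0},
    {"gripper": 0.4, "tx": 0, "ty": 0, "tz": 0, "spin": 0},
    {"gripper": 0.4, "tx": 0, "ty": 0, "tz": 0, "spin": 0}
  ]
}}

```text
time: 52.6
ee_pos: [0.5977, -0.1947, 0.112]
eef_rot: [0.708, 0.706, -0.006, 0.003]
force: [-1.0, -1.1, -1.5]
finger_gap: 0.0427
```

Run:
```python
from h import *
go(.612,-.1965,.055,90);look('w23')
```

```text
t 52.6 pos [ 0.5977 -0.1947  0.112 ] phi 89.79 tilt [-0.013 -0.004 -1.   ] gap 0.0427 F [-1.  -1.1 -1.5]
 d_tool(mm) [-1.  14.6 57. ] spin -0.2147813304718511 q [-0.39  0.29  1.53 -0.01  1.32 -0.38]
```

View pics/w23.png

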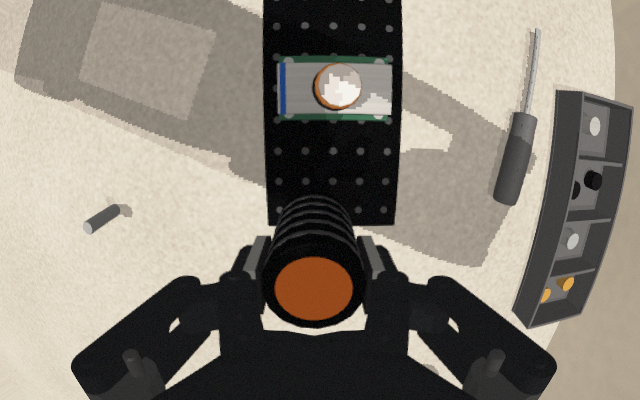

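Run:
```python
from h import *
im,p=load('w23')
for n,q,z in(('foot-y',(282,121),.016),('foot-y',(390,121),.016),('board-y',(270,225),.01),('board-y',(394,225),.01),('vialcap',(339,86),.084)):print(n,plane('wrist',*q,z,p)[:2].round(4))
```

```text
foot-y [ 0.5727 -0.136 ]
foot-y [ 0.6562 -0.1353]
board-y [ 0.5589 -0.2243]
board-y [ 0.6667 -0.225 ]
vialcap [ 0.6109 -0.1123]
```

{"op": "apply_moves", "data": {
  "motion": [
    {"gripper": 0.4, "tx": -0.001, "ty": 0.008, "tz": 0.005, "spin": 0},
    {"gripper": 0.4, "tx": 0, "ty": 0.006, "tz": 0.012, "spin": 0},
    {"gripper": 0.4, "tx": 0, "ty": 0, "tz": 0.014, "spin": 0},
    {"gripper": 0.4, "tx": 0, "ty": 0, "tz": 0.012, "spin": 0},
    {"gripper": 0.4, "tx": 0, "ty": 0, "tz": 0.007, "spin": 0},
    {"gripper": 0.4, "tx": 0, "ty": 0, "tz": 0, "spin": 0},
    {"gripper": 0.4, "tx": 0, "ty": 0, "tz": 0, "spin": 0},
    {"gripper": 0.4, "tx": 0, "ty": 0, "tz": 0, "spin": 0},
    {"gripper": 0.4, "tx": 0, "ty": 0, "tz": 0, "spin": 0},
    {"gripper": 0.4, "tx": 0, "ty": 0, "tz": 0, "spin": 0}
  ]
}}

```text
time: 53.9
ee_pos: [0.6115, -0.1968, 0.0591]
eef_rot: [0.709, 0.705, -0.006, 0.003]
force: [0.4, -0.2, -2.8]
finger_gap: 0.0427
```

Run:
```python
from h import *
go(.612,-.1965,.0457,90)
```

```text
t 53.9 pos [ 0.6115 -0.1968  0.0591] phi 89.74 tilt [-0.014 -0.004 -1.   ] gap 0.0427 F [ 0.4 -0.2 -2.8]
 d_tool(mm) [ 0.5  0.5 13.4] spin -0.25574239055794123 q [-0.38  0.38  1.52 -0.01  1.24 -0.37]
```

{"op": "apply_moves", "data": {
  "motion": [
    {"gripper": 0.4, "tx": 0, "ty": 0.0005, "tz": 0.004, "spin": 0},
    {"gripper": 0.4, "tx": 0, "ty": 0, "tz": 0.004, "spin": 0},
    {"gripper": 0.4, "tx": 0, "ty": 0, "tz": 0.003, "spin": 0},
    {"gripper": 0.4, "tx": 0, "ty": 0, "tz": 0.002, "spin": 0},
    {"gripper": 0.4, "tx": 0, "ty": 0, "tz": 0.001, "spin": 0},
    {"gripper": 0.4, "tx": 0, "ty": 0, "tz": 0.0005, "spin": 0},
    {"gripper": 0.4, "tx": 0, "ty": 0, "tz": 0.0005, "spin": 0},
    {"gripper": 0.4, "tx": 0, "ty": 0, "tz": 0, "spin": 0},
    {"gripper": 0.4, "tx": 0, "ty": 0, "tz": 0, "spin": 0},
    {"gripper": 0.4, "tx": 0, "ty": 0, "tz": 0, "spin": 0}
  ]
}}

```text
time: 55.15
ee_pos: [0.6123, -0.1972, 0.0458]
eef_rot: [0.709, 0.706, -0.006, 0.004]
force: [-1.8, 0.2, 3.4]
finger_gap: 0.0427
```

Run:
```python
from h import *
go(.612,-.1965,.0457,90)
```

```text
t 55.15 pos [ 0.6123 -0.1972  0.0458] phi 89.75 tilt [-0.014 -0.004 -1.   ] gap 0.0427 F [-1.8  0.2  3.4]
 d_tool(mm) [ 0.7 -0.3  0.1] spin -0.25233118581158465 q [-0.38  0.4   1.53 -0.02  1.22 -0.37]
```

Seated. Release, rise and clear away.

{"op": "apply_moves", "data": {
  "motion": [
    {"gripper": -0.6, "tx": 0, "ty": 0, "tz": 0, "spin": 0},
    {"gripper": -0.6, "tx": 0, "ty": 0, "tz": 0, "spin": 0},
    {"gripper": -0.6, "tx": 0, "ty": 0, "tz": 0, "spin": 0},
    {"gripper": -0.6, "tx": 0, "ty": 0, "tz": 0, "spin": 0},
    {"gripper": -0.6, "tx": 0, "ty": 0, "tz": -0.02, "spin": 0},
    {"gripper": -0.6, "tx": 0, "ty": 0, "tz": -0.035, "spin": 0},
    {"gripper": -0.6, "tx": 0, "ty": 0, "tz": -0.04, "spin": 0},
    {"gripper": -0.6, "tx": 0, "ty": 0, "tz": -0.04, "spin": 0},
    {"gripper": -0.6, "tx": 0, "ty": 0, "tz": -0.03, "spin": 0},
    {"gripper": -0.6, "tx": 0, "ty": 0, "tz": 0, "spin": 0}
  ]
}}

```text
time: 56.4
ee_pos: [0.6142, -0.1952, 0.2239]
eef_rot: [0.709, 0.706, -0.005, 0.007]
force: [0.5, -0.4, -0.3]
finger_gap: 0.0681
```

{"op": "apply_moves", "data": {
  "motion": [
    {"gripper": -0.6, "tx": -0.03, "ty": -0.03, "tz": 0, "spin": 0},
    {"gripper": -0.6, "tx": -0.03, "ty": -0.04, "tz": 0, "spin": 0},
    {"gripper": -0.6, "tx": -0.03, "ty": -0.04, "tz": 0, "spin": 0},
    {"gripper": -0.6, "tx": -0.03, "ty": -0.04, "tz": 0, "spin": 0},
    {"gripper": -0.6, "tx": -0.03, "ty": -0.03, "tz": 0, "spin": 0},
    {"gripper": -0.6, "tx": 0, "ty": 0, "tz": 0, "spin": 0},
    {"gripper": -0.6, "tx": 0, "ty": 0, "tz": 0, "spin": 0},
    {"gripper": -0.6, "tx": 0, "ty": 0, "tz": 0, "spin": 0},
    {"gripper": -0.6, "tx": 0, "ty": 0, "tz": 0, "spin": 0},
    {"gripper": -0.6, "tx": 0, "ty": 0, "tz": 0, "spin": 0}
  ]
}}

```text
time: 57.65
ee_pos: [0.4292, -0.3446, 0.2244]
eef_rot: [0.707, 0.707, -0.004, 0.006]
force: [0.4, -0.7, -0.4]
finger_gap: 0.0684
```

Run:
```python
from h import *
go(.5,-.3,.2,90)
t=r.get_image('top');np.save('pics/top24.npy',t);save('t24.png',cv2.resize(t[140:300,140:430],None,fx=2.7,fy=2.7,interpolation=cv2.INTER_CUBIC))
s=r.get_image('scene');save('s24.png',cv2.resize(s[100:320,200:430],None,fx=2.6,fy=2.6,interpolation=cv2.INTER_CUBIC))
im,p=look('w24')
```

```text
t 57.65 pos [ 0.4292 -0.3446  0.2244] phi 90.03 tilt [-0.015  0.003 -1.   ] gap 0.0684 F [ 0.4 -0.7 -0.4]
 d_tool(mm) [44.9 70.7 23.9] spin 0.02779515758453499 q [-0.76 -0.01  1.65 -0.01  1.49 -0.76]
```

View pics/t24.png

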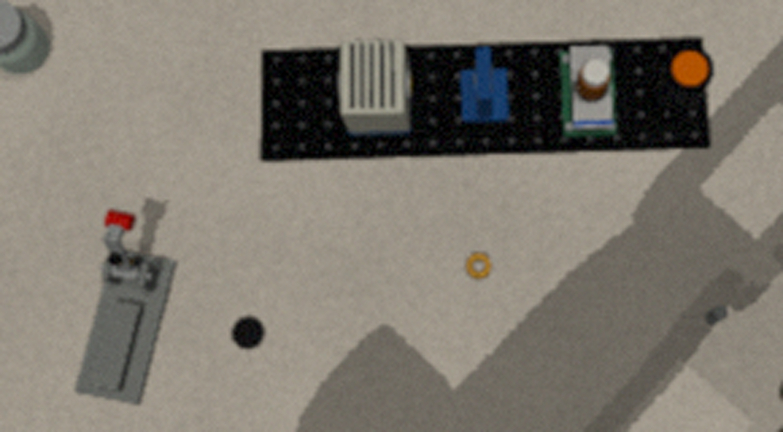

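View pics/s24.png

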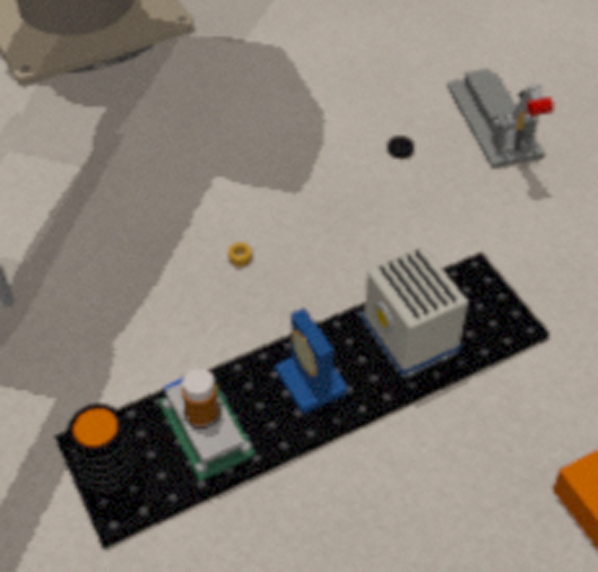

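View pics/w24.png

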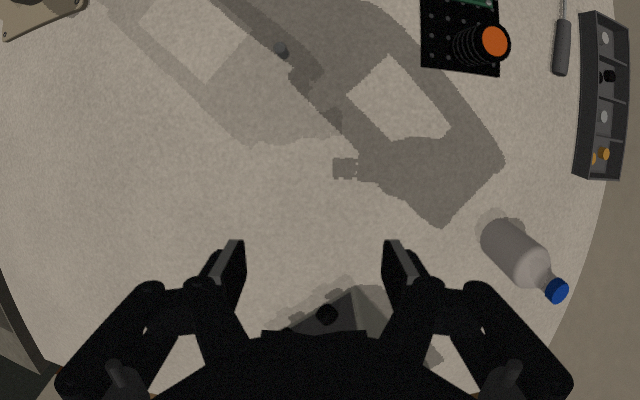

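Run:
```python
from h import *
t=np.load('pics/top24.npy')
save('t24z.png',cv2.resize(t[148:198,330:410],None,fx=9,fy=9,interpolation=cv2.INTER_CUBIC))
m=mask(t,(5,180,120),(18,255,255),(380,150,410,180));c=max(cv2.findContours(m,0,2)[0],key=cv2.contourArea);e=cv2.fitEllipse(c);print('stop top',plane('top',*e[0],.082)[:2])
```

```text
stop top [ 0.61454634 -0.19793224]
```

View pics/t24z.png

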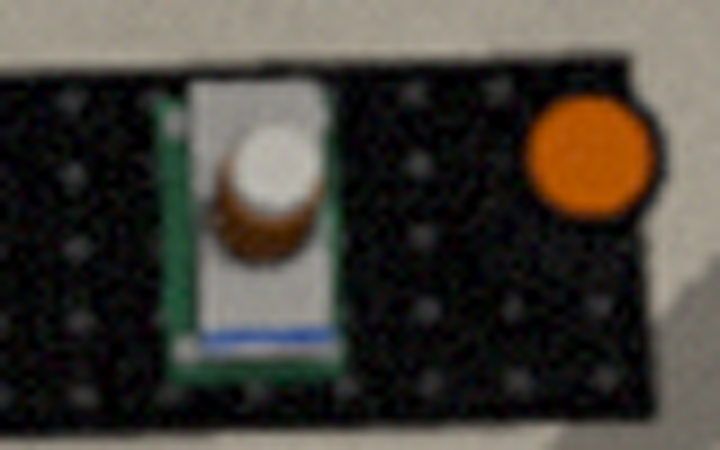

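Run:
```python
from h import *
f=lambda x,y:(330+x/9-.44,148+y/9-.44)
g=lambda x,y,z:plane('top',*f(x,y),z)[:2].round(4)
print('foot',g(158,98,.016),g(170,380,.016),g(345,378,.016))
print('plate',g(188,82,.038),g(330,80,.038),g(340,358,.038),g(200,360,.038))
print('cap',g(277,167,.084))
```

```text
foot [ 0.6567 -0.0861] [ 0.5721 -0.0858] [ 0.5712 -0.1357]
plate [ 0.6537 -0.0933] [ 0.653  -0.1337] [ 0.5712 -0.1321] [ 0.5718 -0.0929]
cap [ 0.6129 -0.1126]
```

Run:
```python
from h import *
s=r.get_state();print(s['time'],abs(s['dq']).max());print(r.sign_off())
```

```text
57.8 0.006568347686567085
the job is handed in; nothing more can be done
None
```

I did every step in the order you asked and handed the job in at 57.8 s. The last pictures show everything standing, with the gripper well clear.

- **Clamp:** I lifted it by the knob to about 1.4 rad and let go. It swung open by itself and is still open in the final views.
- **Plate:** It lies on the stand, lengthwise and parallel to it. Two views put its centre about 1.6–2 mm off the stand's centre across the short side, and up to 1.5 mm along the length. I left that rather than risk knocking the vial.
- **Plate level:** The plate leaned about 1.5–2° while I carried it, because the wrist had picked up some tilt. It settled flat when placed.
- **Vial:** It stands upright on the plate's middle, within 1–2 mm of the drawn ring's centre.
- **Lens holder:** It is square to the lamp by eye and by its measured edges. It is about 1 mm from midway between lamp and stand, whether measured from their centres or their faces.
- **Beam stop:** It is upright, with a gap of about 40 mm to the stand's foot. The overhead view puts it about 2.5 mm off the line of the beam. The gripper's position when it let go put it on the line, and the camera calibration is only good to about 2 mm.

The largest force I read while pressing anything down was about 12 N, on the plate.

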